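Park the weighted wheel of a desk ornament heavy side down

TASK

The sit-stand desk is about to be raised, and the wooden wheel of the ornament has a weight sealed off-centre inside it that nothing on its outside shows. Turn the wheel by its rim to find its heavy side by feel, then bring the heavy side straight down and finish with the rim still firmly pinched in the gripper, holding the wheel still. Leave the other things on the desk where they are.

Things in the scene. Friction and masses are not known exactly. Their poses are not given: they have to be found in the camera images.
- stand: ornament stand, fixed: dark wooden base 110 (x) x 150 (y) x 18 mm; two aluminium uprights (10 x 26 mm, inner faces 29 mm either side of the wheel's mid-plane) reach 132 mm high and carry the axle. Origin: centre of the base's underside, on the desk; x along the level axle, y sideways in the wheel's plane, z up. Above the uprights the rim is free to pinch from above, a finger on each face.
- hub (a point): centre of the wheel on the axle, 120 mm above the desk (axes as the stand's; does not turn). The wheel: pale wooden disc, radius 70 mm, 24 mm thick along the axle, its top 190 mm above the desk; brass boss (radius 16, 6 mm proud) and six 12 mm dots at radius 45 mm on each face, one white, five dark.
- wheel (a joint): turn of the wheel about the stand's +x, rad: 0 = white dot on top, +pi/2 = white dot towards the stand's -y; turns on past whole turns, to +-12. The bearing drags with a steady 0.24 N m either way, so the wheel stays where it is let go. The weight is fast in the wheel, at another place relative to the dots each time, and pulls with 0.14 to 0.20 N m when level with the axle.
- car: bystander: copper model car, 56 x 110 x 65 mm; origin under its centre
- phone: bystander: black phone lying flat, 150 (x) x 72 x 8 mm; origin under its centre
- mug: bystander: blue mug, radius 40, height 90 mm, handle at its +y; origin under its centre

How it is judged (in metres and radians):
On the way:
1. the wheel is gripped (contact force between the fingers and wheel above 5 N), for 0.2 s.
At the end, for the whole second after the job is handed in: the heavy side of the wheel (z axis of core, the sealed weight, from the axle outwards) points straight down within 20 degrees, the wheel is still (under 0.15 rad/s) and the gripper's fingers hold it (contact force above 5 N) (angle between core's own z axis and vertical above 2.7925 rad and contact force between the fingers and wheel above 5 N and velocity of joint wheel between -0.15 and 0.15 rad/s); the arm keeps its last pose, push and grip.
It fails at once if the car, the phone or the mug is shifted by more than 25 mm (distance of any of car, phone, mug from where it was at the start of the episode above 0.025 m).
It also fails if it takes over 72 s, if anything falls off the work surface, if the arm or the gripper's body presses on something with over 40 N, if the wrist force passes 120 N, or if a joint passes its speed limit or range.

ROBOT

A 7-joint arm with a two-finger parallel gripper is mounted at the origin on the work surface. World frame = base frame: x ahead of the robot, y to its left, z up, the work surface at z = 0. Lengths are in m, angles in degrees, forces in N, time in s.
With the tool pointing down it reaches from about 0.4 to 0.9 m from the base axis. Payload 5.5 kg.
Tool frame: the origin (TCP) lies midway between the tips of the shut fingers; the grasp point (between the pads) lies 19 mm behind it; z points along the fingers, y is the line along which they close (so a half turn about z gives the same grasp; the last joint's range is limited). The gripper opens to 92 mm and grips with 3 to 60 N. Pads are 19 mm wide; open, the fingers measure 130 mm over their backs; the gripper's body (75 mm by 190 mm) begins 47 mm behind the grasp point.
Start: joints at [90.481, 28.699, -24.465, 88.831, 12.651, 65.22, -12.049], TCP at [0.164, -0.629, 0.227] pointing down, gripper open.
Joint ranges: [-164.97, 164.97], [-17.58, 116.51], [-87.97, 89.64], [11.32, 138.91], [-80.73, 260.73], [10.89, 115.49], [-147.41, 147.41]. Speed limits (degrees/s): [147.25, 147.25, 180, 180, 180, 180, 180].

INTERFACE

Orientations are given as a 3x3 rotation matrix whose columns are the frame's x, y, z axes.
In Python, from station import read_state, vision, robot, cut_out, mark_of gives the robot as it stands.
- The arm moves only by the tool move_arm, never from a script. Its argument "targets" is a list that holds one entry, the list of rows, each a list of 7 numbers: the shift along the tool's x, y, z each as a share of 0.02 m, from -1 to 1, then the turn, a rotation vector about the tool's x, y, z each as a share of 0.08 rad, from -1 to 1, then the opening, from 0 (shut) to 1 (fully open). A call has 1 to 10 rows; each row shifts and turns the commanded pose from where the row before left it, along the tool's axes as they then stand; what a row does not reach is not made up. A row lasts 1/12 s, in which the tool goes at most 41.7 mm and 7.16 degrees, less where a joint would pass 70% of its speed; a pose out of reach is approached as far as the arm can. A call with a number of a shift or a turn outside -1 to 1 is refused whole. A call with a gripper value outside its range is refused whole. The fingers move at their own pace and stop on an object; "grip_force" is the grip in N (left out, the last holds). Time passes only in rows, so rows that do not move let the fingers close. It gives the time, the measured TCP pose, the force, the opening and the grip force at its end, in the units of the state.
- read_state(): the state, without advancing time (a new reading comes with each control period).
- vision.camera(name): name is "scene" or "side" or "wrist"; returns a dict with "color" (420x560x3 uint8, red, green, blue), "depth" (420x560 float32, m along the optical axis (not along the pixel's ray), 0 where there is no reading), "fx", "fy", "cx", "cy" (pixels), "k1" (the pictures are not rectified: a ray, as slopes to the right and down, at radius r is drawn at 1 + k1 r^2 times it, then the intrinsics apply), "R" (3x3) and "t" (3): a world point X has camera coordinates R X + t. Camera axes: x right, y down, z forward; pixel columns grow to the right and rows downward; lengths in m; the calibration is good to about 2 mm. A picture is of the moment at which its call begins.
- robot.hand_in(): hands the job in; it is judged then, once.
Trained networks look in a picture, given as the dict that the camera call returned (one of the last four; its "shot" number tells which), for a name from the list of things; names that differ only in an ending like _2 or _b are one class to them, and where a whole thing is asked for, a point or a joint stands for the part that bears it (a point fixed in the world has none). Each returns a list of dicts, best first, with "conf" (0 to 1); they miss things now and then, are a little off and sometimes report something else, mostly with a low value. They report only what shows in the picture. A call takes as long as a camera call.
- cut_out(picture, query): "mask" (420x560 bool, what is visible of it) and "location" ([column, row] in pixels, amid what is visible of it).
- mark_of(picture, query): "location" ([column, row] in pixels: a listed point, or the origin of a listed thing).
The state is a dict: "time_s": time; "joints": joint angles; "dq": joint speeds; "joint_torque": joint torques, N m; "position": TCP position; "orientation": TCP orientation; "wrist_force": force on the tool from outside, world axes, zero at the start; "ft_torque": the same for the moment, N m; "width": opening from 0.0 (shut) to 1.0 (fully open); "finger_force": force on a finger pad.
Only numpy, scipy, OpenCV 4.12 (cv2) and the standard library are available. Lean on these libraries where they do the work, as an engineer would, in place of code of your own. Each camera call takes 0.05 s, during which the arm holds its last target. There are 200 camera calls.

## Working session

There is one attempt and no reset: what is moved stays moved. The work goes in short steps, Python scripts to look and compute and a tool call to move; the robot and the scene stay as the last step left them, time stands still between calls to the robot, and variables do not carry over. Pictures are saved under pics/ and viewed, at most 10 in all, crops included, and the job is handed in when it is done.

Besides the shell and the picture viewer there is one more tool, called after "Emit:" in YAML: its name, and indented under it one key for each argument. move_arm: Moves the arm, as the interface text tells. Its arguments: {"type":"object","properties":{"targets":{"type":"array","items":{"type":"array","items":{"type":"array","items":{"type":"number","minimum":-1,"maximum":1}}}},"grip_force":{"type":"number"}},"required":["targets"]}

```bash
mkdir -p pics; ls
cat > h.py <<'E'
import numpy as np, cv2
from station import read_state, vision, robot, cut_out, mark_of
def ray(p,uv):
    K=np.array([[p['fx'],0,p['cx']],[0,p['fy'],p['cy']],[0,0,1]])
    d=np.array([p['k1'],0,0,0],float)
    s=cv2.undistortPoints(np.array([[uv]],float),K,d)[0,0]
    return np.array([s[0],s[1],1.])
def world(p,uv,z=None):
    R=np.array(p['R']);t=np.array(p['t']);r=ray(p,uv)
    if z is None:
        u,v=[int(round(a)) for a in uv]
        w=p['depth'][v-2:v+3,u-2:u+3];w=w[w>0]
        return R.T@(r*np.median(w)-t)
    c=-R.T@t;d=R.T@r
    return c+d*(z-c[2])/d[2]
def cloud(p,mask):
    vs,us=np.nonzero(mask&(p['depth']>0))
    K=np.array([[p['fx'],0,p['cx']],[0,p['fy'],p['cy']],[0,0,1]])
    s=cv2.undistortPoints(np.stack([us,vs],1).astype(float)[:,None],K,np.array([p['k1'],0,0,0],float))[:,0]
    z=p['depth'][vs,us]
    X=np.c_[s*z[:,None],z]
    return (X-np.array(p['t']))@np.array(p['R'])
def save(p,n): cv2.imwrite('pics/'+n,p['color'][...,::-1])
E
python3 - <<'E'
from h import *
ims=[]
for n in ['scene','side']:
    p=vision.camera(n); save(p,n+'0.png')
    for q in ['stand','wheel','car','phone','mug']:
        for c in cut_out(p,q)[:2]:
            X=cloud(p,c['mask'])
            print(n,q,round(c['conf'],2),np.round(c['location']),c['mask'].sum(),np.percentile(X,[3,50,97],axis=0).round(3).tolist() if len(X) else '')
    for q in ['stand','hub']:
        for c in mark_of(p,q)[:1]:
            print(n,'mark',q,c['conf'],c['location'],world(p,c['location'],0.0 if q=='stand' else .12))
s=read_state();print(s)
E
```

```text
pics
scene stand 0.97 [270. 200.] 5492 [[0.471, -0.053, 0.012], [0.51, 0.021, 0.09], [0.552, 0.082, 0.189]]
scene wheel 0.73 [270. 182.] 2759 [[0.486, -0.045, 0.071], [0.506, 0.023, 0.146], [0.519, 0.077, 0.19]]
scene car 0.93 [353. 267.] 1809 [[0.553, 0.152, 0.014], [0.585, 0.207, 0.046], [0.609, 0.247, 0.067]]
scene phone 0.95 [296. 166.] 940 [[0.296, -0.054, 0.003], [0.33, 0.039, 0.009], [0.385, 0.082, 0.012]]
scene mug 0.64 [182. 180.] 2078 [[0.425, -0.226, 0.002], [0.477, -0.19, 0.056], [0.519, -0.148, 0.092]]
scene mug 0.63 [296. 165.] 856 [[0.301, -0.047, 0.006], [0.33, 0.041, 0.009], [0.38, 0.083, 0.012]]
scene mark stand 0.86 [268.0, 219.6] [0.49237832 0.01111601 0.        ]
scene mark hub 0.88 [267.7, 181.6] [0.48459639 0.01200832 0.12      ]
side stand 0.67 [297. 226.] 6494 [[0.44, -0.044, 0.011], [0.484, 0.031, 0.089], [0.54, 0.085, 0.188]]
side wheel 0.85 [296. 198.] 3425 [[0.471, -0.042, 0.064], [0.488, 0.029, 0.14], [0.515, 0.079, 0.19]]
side car 0.9 [189. 263.] 2079 [[0.536, 0.159, 0.009], [0.56, 0.213, 0.043], [0.596, 0.253, 0.066]]
side phone 0.58 [374. 199.] 1881 [
[... 448 characters left out ...]
24]), 'dq': array([-0.05360967, -0.01031664,  0.03379386,  0.0025414 , -0.02085606,
        0.00012711, -0.00888261]), 'joint_torque': array([-4.79481587e-04, -5.66371179e+01, -5.80911577e+00, -2.79493260e+01,
       -6.63136854e-02,  2.05805479e-02,  2.44594804e-05]), 'position': array([ 0.16386545, -0.62901897,  0.22674903]), 'orientation': array([[ 9.67707071e-01,  2.52077413e-01,  5.02226007e-05],
       [ 2.52077415e-01, -9.67707071e-01, -3.41726614e-05],
       [ 3.99866097e-05,  4.57291094e-05, -9.99999998e-01]]), 'wrist_force': array([ 0.36831158,  0.0367175 , -0.30650252]), 'ft_torque': array([ 0.04440056,  0.02701825, -0.00982049]), 'finger_force': 0.0, 'width': 0.9982503727023269}
```

Run:
```python
from h import *
a=[cv2.imread(f'pics/{n}0.png')[100:340,80:480] for n in ['scene','side']]
cv2.imwrite('pics/both.png',np.hstack(a))
# fused wheel points near top: rim band
P=[]
for n in ['scene','side']:
    p=vision.camera(n); c=cut_out(p,'wheel')[0]
    m=cv2.erode(c['mask'].astype(np.uint8),np.ones((3,3)))>0
    X=cloud(p,m); X=X[(X[:,2]>.14)&(X[:,2]<.195)]; P.append(X)
    print(n, np.array(p['t'])@-np.array(p['R']), len(X))
    # plane fit for the face via RANSAC-lite: direction in xy of least spread
    T=X[X[:,2]>.15]
    ev,V=np.linalg.eigh(np.cov(T[:,:2].T)); print('normal',V[:,0],np.sqrt(ev),T[:,:2].mean(0))
    pr=(T[:,:2]@V[:,0]); print(np.percentile(pr,[2,10,50,90,98]).round(4), 'along', np.percentile(T[:,:2]@V[:,1],[1,50,99]).round(4))
    tp=X[X[:,2]>.187]; print('top',tp[:,:2].mean(0),len(tp))
```

```text
scene [0.95119452 0.16531672 0.71876772] 1434
normal [-0.98528801  0.17090213] [0.00631249 0.03079228] [0.5031004  0.02037242]
[-0.4994 -0.4982 -0.495  -0.4815 -0.4777] along [0.0444 0.107  0.1589]
top [0.49702784 0.01379554] 246
side [0.09172581 0.45350297 0.61635678] 1557
normal [-0.96322125  0.26870954] [0.00550392 0.03005299] [0.48916131 0.02517833]
[-0.4786 -0.4739 -0.4625 -0.4594 -0.4581] along [0.0947 0.1569 0.2071]
top [0.49207843 0.01594757] 214
```

View pics/both.png

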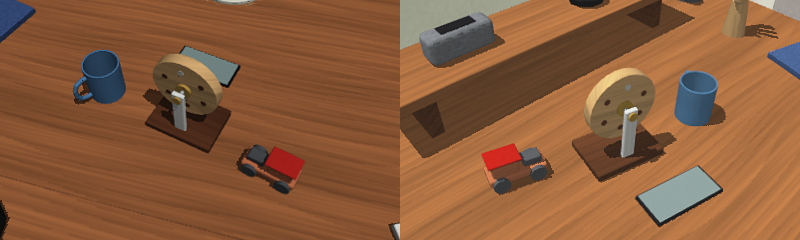

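The white dot is near the wheel's top, scene (179,72) and side (630,85) in the combined picture. The wheel is at about (0.495, 0.015) with its axle at a yaw of about -13°. The mug and car are well clear of it. I'm moving above it now.

Emit:
move_arm:
  targets:
    - [[0.9, -1, -0.5, 0, 0, 0, 1], [0.9, -1, -0.5, 0, 0, 0, 1], [0.9, -1, -0.5, 0, 0, 0, 1], [0.9, -1, -0.5, 0, 0, 0, 1], [0.9, -1, -0.5, 0, 0, 0, 1], [0.9, -1, -0.5, 0, 0, 0, 1], [0.9, -1, -0.5, 0, 0, 0, 1], [0.9, -1, -0.5, 0, 0, 0, 1], [0.9, -1, 0, 0, 0, 0, 1], [0.9, -1, 0, 0, 0, 0, 1]]

```text
time_s: 1.83
position: [0.2885, -0.3892, 0.3077]
orientation: [[0.968, 0.252, 0.001], [0.252, -0.968, -0.002], [0.0, 0.002, -1.0]]
wrist_force: [0.2, 0.2, 0.0]
width: 0.997
finger_force: 0.0
```

Emit:
move_arm:
  targets:
    - [[0.9, -1, 0, 0, 0, 0, 1], [0.9, -1, 0, 0, 0, 0, 1], [0.9, -1, 0, 0, 0, 0, 1], [0.9, -1, 0, 0, 0, 0, 1], [0.9, -1, 0, 0, 0, 0, 1], [0.9, -1, 0, 0, 0, 0, 1], [0.9, -1, 0, 0, 0, 0, 1], [0.9, -1, 0, 0, 0, 0, 1], [0.9, -1, 0, 0, 0, 0, 1], [0.9, -1, 0, 0, 0, 0, 1]]

```text
time_s: 2.67
position: [0.4118, -0.1499, 0.3071]
orientation: [[0.968, 0.252, 0.0], [0.252, -0.968, -0.001], [0.0, 0.001, -1.0]]
wrist_force: [-0.4, 0.4, -0.1]
width: 0.997
finger_force: 0.0
```

Emit:
move_arm:
  targets:
    - [[0.9, -1, 0, 0, 0, 0, 1], [0.9, -1, 0, 0, 0, 0, 1], [0.9, -1, 0, 0, 0, 0, 1], [0.9, -1, 0, 0, 0, 0, 1], [0.9, -1, 0, 0, 0, 0, 1], [0.9, -1, 0, 0, 0, 0, 1], [0.9, -1, 0, 0, 0, 0, 1], [0, 0, 0, 0, 0, 0, 1]]

```text
time_s: 3.33
position: [0.4996, 0.022, 0.3074]
orientation: [[0.966, 0.259, 0.002], [0.259, -0.966, 0.004], [0.003, -0.003, -1.0]]
wrist_force: [-0.6, 0.5, 0.8]
width: 0.998
finger_force: 0.0
```

Emit:
move_arm:
  targets:
    - [[0, 0, 0, 0, 0, -1, 1], [0, 0, 0, 0, 0, -1, 1], [0, 0, 0, 0, 0, -1, 1], [0, 0, 0, 0, 0, -1, 1], [0, 0, 0, 0, 0, -1, 1], [0, 0, 0, 0, 0, -1, 1], [0, 0, 0, 0, 0, -1, 1], [0, 0, 0, 0, 0, -1, 1], [0, 0, 0, 0, 0, -1, 1], [0, 0, 0, 0, 0, -1, 1]]

```text
time_s: 4.17
position: [0.4979, 0.0154, 0.3068]
orientation: [[0.49, 0.872, 0.0], [0.872, -0.49, -0.001], [-0.001, 0.0, -1.0]]
wrist_force: [-0.7, 0.5, -0.1]
width: 1.0
finger_force: 0.0
```

Emit:
move_arm:
  targets:
    - [[0, 0, 0, 0, 0, -1, 1], [0, 0, 0, 0, 0, -1, 1], [0, 0, 0, 0, 0, -1, 1], [0, 0, 0, 0, 0, -0.8, 1], [0, 0, 0, 0, 0, 0, 1], [0, 0, 0, 0, 0, 0, 1]]

```text
time_s: 4.67
position: [0.4979, 0.0156, 0.3067]
orientation: [[0.213, 0.977, -0.0], [0.977, -0.213, -0.0], [-0.0, -0.0, -1.0]]
wrist_force: [-0.1, 0.1, -0.4]
width: 1.001
finger_force: 0.0
```

Run:
```python
from h import *
p=vision.camera('wrist'); save(p,'w1.png')
c=cut_out(p,'wheel'); print([(x['conf'],x['location'],x['mask'].sum()) for x in c])
X=cloud(p,np.ones((420,560),bool)); X=X[(X[:,2]>.165)&(X[:,2]<.195)&(abs(X[:,0]-.495)<.1)&(abs(X[:,1]-.02)<.1)]
T=X[X[:,2]>.175]
print(len(X),len(T)); ev,V=np.linalg.eigh(np.cov(T[:,:2].T));n=V[:,0];print(n,np.degrees(np.arctan2(n[1],n[0])),np.sqrt(ev))
print(np.percentile(T[:,:2]@n,[1,50,99]),np.percentile(T[:,:2]@V[:,1],[1,50,99]),V[:,1])
print(X[X[:,2]>.187].mean(0), X[:,2].max())
for n in ['scene','side']:
    q=vision.camera(n); m=cut_out(q,'wheel')[0]['mask']; Y=cloud(q,cv2.erode(m.astype(np.uint8),np.ones((3,3)))>0); Y=Y[(Y[:,2]>.135)]
    # ransac vertical plane
    rng=np.random.default_rng(0);best=(0,)
    for _ in range(800):
        a,b=Y[rng.integers(len(Y),size=2)][:,:2]; d=b-a
        if np.hypot(*d)<.03: continue
        nn=np.array([-d[1],d[0]])/np.hypot(*d); k=abs((Y[:,:2]-a)@nn)<.002
        if k.sum()>best[0]: best=(k.sum(),nn,k)
    I=Y[best[2]][:,:2]; ev,V=np.linalg.eigh(np.cov(I.T)); nn=V[:,0]*np.sign(V[0,0]); print(n,best[0],nn,np.degrees(np.arctan2(nn[1],nn[0])),I.mean(0)@nn)
```

```text
[(0.76, [276.0, 192.0], np.int64(4667))]
3728 3117
[-0.97625363  0.21663069] 167.48878600098064 [0.00687861 0.02386025]
[-0.49161463 -0.47998298 -0.46828266] [0.07902386 0.12614101 0.16317896] [0.21663069 0.97625363]
[0.49498302 0.01511999 0.18911644] 0.1920620861371321
scene 987 [ 0.97670896 -0.21456842] -12.390208725846737 0.49166323329155887
side 1243 [ 0.97582383 -0.21855858] -12.624385382050876 0.468422368433789
```

View pics/w1.png

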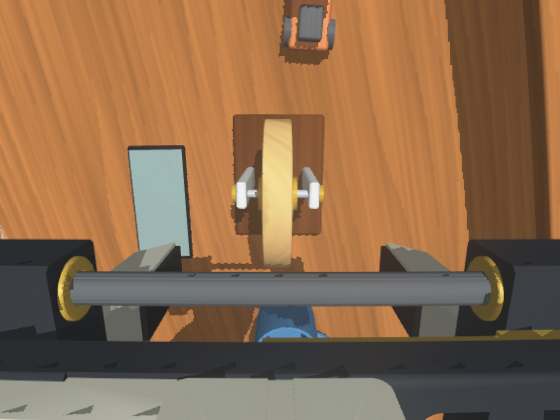

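Emit:
move_arm:
  targets:
    - [[-0.08, -0.13, 1, 0, 0, 0, 1], [0, 0, 1, 0, 0, 0, 1], [0, 0, 1, 0, 0, 0, 1], [0, 0, 1, 0, 0, 0, 1], [0, 0, 1, 0, 0, 0, 1], [0, 0, 1, 0, 0, 0, 1], [0, 0, 1, 0, 0, 0, 1], [0, 0, 0.2, 0, 0, 0, 1], [0, 0, 0, 0, 0, 0, 1]]

```text
time_s: 5.72
position: [0.4941, 0.0151, 0.1617]
orientation: [[0.21, 0.978, -0.003], [0.978, -0.21, 0.0], [-0.0, -0.003, -1.0]]
wrist_force: [-0.2, -1.0, -0.4]
width: 1.002
finger_force: 0.0
```

Emit:
move_arm:
  targets:
    - [[0, 0, 0, 0, 0, 0, 0], [0, 0, 0, 0, 0, 0, 0], [0, 0, 0, 0, 0, 0, 0], [0, 0, 0, 0, 0, 0, 0], [0, 0, 0, 0, 0, 0, 0], [0, 0, 0, 0, 0, 0, 0]]
  grip_force: 35

```text
time_s: 6.22
position: [0.4954, 0.0149, 0.1631]
orientation: [[0.211, 0.978, 0.001], [0.978, -0.211, -0.0], [-0.0, 0.001, -1.0]]
wrist_force: [0.4, 0.0, -0.3]
width: 0.614
finger_force: 0.0
```

```bash
cat > feel.py <<'E'
from h import *
import json
HUB=np.array([.495,.015,.12]); AX=np.array([.977,-.2135,0])
def feel(tag=''):
    s=read_state(); R=np.array(s['orientation']); p=np.array(s['position']);F=np.array(s['wrist_force']);M=np.array(s['ft_torque'])
    tilt=np.degrees(np.arctan2(-R[:,2]@np.array([.2135,.977,0]),-R[2,2]))
    print(tag,'t',round(s['time_s'],2),'tilt(u)',round(tilt,1),'p',p.round(4),'tool F',(R.T@F).round(2),'tool M',(R.T@M).round(3),'Mtcp.y',((M+np.cross(p-HUB,F))@R[:,1]).round(3),'ff',round(s['finger_force'],1),'w',round(s['width'],3),'q',np.array(s['joints']).round(0))
feel()
E
python3 feel.py
```

```text
t 6.22 tilt(u) 0.0 p [0.4954 0.0149 0.1631] tool F [0.11 0.4  0.33] tool M [-0.161 -0.065  0.   ] Mtcp.y -0.07 ff 0.0 w 0.614 q [ 44.  27. -61. 113.  29.  56. -43.]
```

Emit:
move_arm:
  targets:
    - [[0, 0, 0, 0, 0, 0, 0], [0, 0, 0, 0, 0, 0, 0], [0, 0, 0, 0, 0, 0, 0], [0, 0, 0, 0, 0, 0, 0], [0, 0, 0, 0, 0, 0, 0], [0, 0, 0, 0, 0, 0, 0], [0, 0, 0, 0, 0, 0, 0], [0, 0, 0, 0, 0, 0, 0]]

```text
time_s: 6.88
position: [0.4952, 0.0151, 0.1627]
orientation: [[0.211, 0.978, -0.0], [0.978, -0.211, 0.0], [0.0, -0.0, -1.0]]
wrist_force: [-0.0, 0.4, 0.2]
width: 0.261
finger_force: 35.0
```

```bash
python3 feel.py
```

```text
t 6.88 tilt(u) -0.0 p [0.4952 0.0151 0.1627] tool F [ 0.38 -0.11 -0.2 ] tool M [-0.109  0.045  0.171] Mtcp.y 0.028 ff 35.0 w 0.261 q [ 44.  27. -60. 113.  29.  56. -43.]
```

Emit:
move_arm:
  targets:
    - [[-0.09, 0, 0, 0, 0.5, 0, 0], [-0.09, 0, 0, 0, 0.5, 0, 0], [-0.09, 0, 0, 0, 0.5, 0, 0], [-0.09, 0, 0, 0, 0.5, 0, 0]]

```text
time_s: 7.22
position: [0.4938, 0.0088, 0.1627]
orientation: [[0.207, 0.978, 0.035], [0.965, -0.21, 0.158], [0.162, 0.001, -0.987]]
wrist_force: [-0.3, 2.8, -3.4]
width: 0.263
finger_force: 35.0
```

```bash
python3 feel.py
```

```text
t 7.22 tilt(u) -9.3 p [0.4938 0.0088 0.1627] tool F [ 2.12 -0.88  3.81] tool M [-0.02   0.247  0.23 ] Mtcp.y 0.153 ff 35.0 w 0.263 q [ 55.  29. -66. 115.  23.  51. -33.]
```

```bash
cat > feel.py <<'E'
from h import *
import json,sys
s=read_state(); R=np.array(s['orientation']); p=np.array(s['position'])
tilt=np.degrees(np.arctan2(-R[:,2]@np.array([.2135,.977,0]),-R[2,2]))
F=R.T@np.array(s['wrist_force']);M=R.T@np.array(s['ft_torque'])
r=dict(tag=sys.argv[1],t=s['time_s'],tilt=tilt,p=p.tolist(),F=F.tolist(),M=M.tolist(),R=R.tolist(),q=list(s['joints']),tau=list(s['joint_torque']),w=s['width'],ff=s['finger_force'])
open('log.jsonl','a').write(json.dumps(r)+'\n')
rad=np.linalg.norm(p-[.495,.015,.12])
print(sys.argv[1],'t',round(s['time_s'],2),'tilt',round(tilt,1),'rad',rad.round(4),'F',F.round(2),'M',M.round(3),'T',(M[1]-.24*F[0]).round(3),'q',np.array(s['joints']).round(0))
E
python3 feel.py hold
```

```text
hold t 7.22 tilt -9.3 rad 0.0432 F [ 2.12 -0.88  3.81] M [-0.02   0.247  0.23 ] T -0.261 q [ 55.  29. -66. 115.  23.  51. -33.]
```

Emit:
move_arm:
  targets:
    - [[0.172, 0, 0.007, 0, -1, 0, 0], [0.172, 0, 0.007, 0, -1, 0, 0]]

```text
time_s: 7.38
position: [0.4931, 0.0061, 0.1616]
orientation: [[0.222, 0.975, -0.006], [0.975, -0.222, -0.008], [-0.009, -0.004, -1.0]]
wrist_force: [-3.5, -9.4, -11.7]
width: 0.26
finger_force: 35.0
```

```bash
python3 feel.py 1p
```

```text
1p t 7.38 tilt 0.5 rad 0.0426 F [-9.84 -1.23 11.77] M [-0.137 -2.467 -0.109] T -0.106 q [ 44.  27. -60. 113.  29.  56. -43.]
```

Emit:
move_arm:
  targets:
    - [[0.172, 0, 0.007, 0, -1, 0, 0], [0.172, 0, 0.007, 0, -1, 0, 0]]

```text
time_s: 7.55
position: [0.495, 0.0143, 0.162]
orientation: [[0.213, 0.976, -0.039], [0.962, -0.217, -0.169], [-0.173, -0.001, -0.985]]
wrist_force: [-4.2, -11.5, -7.3]
width: 0.256
finger_force: 35.0
```

```bash
python3 feel.py 1p
```

```text
1p t 7.55 tilt 10.0 rad 0.0421 F [-10.65  -1.58   9.29] M [ 0.195 -2.595  0.089] T -0.039 q [ 33.  28. -55. 111.  35.  63. -52.]
```

Emit:
move_arm:
  targets:
    - [[0.172, 0, 0.007, 0, -1, 0, 0], [0.172, 0, 0.007, 0, -1, 0, 0]]

```text
time_s: 7.72
position: [0.4966, 0.0216, 0.161]
orientation: [[0.203, 0.977, -0.071], [0.922, -0.215, -0.321], [-0.329, -0.0, -0.944]]
wrist_force: [-3.8, -12.4, -3.4]
width: 0.263
finger_force: 35.0
```

```bash
python3 feel.py 1p
```

```text
1p t 7.72 tilt 19.2 rad 0.0416 F [-11.07  -1.03   7.45] M [ 0.277 -2.375  0.085] T 0.282 q [ 22.  31. -51. 108.  41.  71. -60.]
```

Emit:
move_arm:
  targets:
    - [[0.172, 0, 0.007, 0, -1, 0, 0], [0.172, 0, 0.007, 0, -1, 0, 0]]

```text
time_s: 7.88
position: [0.4981, 0.0284, 0.1588]
orientation: [[0.189, 0.977, -0.102], [0.859, -0.215, -0.464], [-0.475, 0.0, -0.88]]
wrist_force: [-2.8, -12.9, -1.9]
width: 0.258
finger_force: 35.0
```

```bash
python3 feel.py 1p
```

```text
1p t 7.88 tilt 28.4 rad 0.0411 F [-1.07e+01 -1.00e-02  7.97e+00] M [ 0.25  -2.078  0.111] T 0.49 q [ 13.  35. -47. 105.  45.  79. -66.]
```

Emit:
move_arm:
  targets:
    - [[0.043, 0, 0, 0, -0.25, 0, 0], [0.043, 0, 0, 0, -0.25, 0, 0], [0.043, 0, 0, 0, -0.25, 0, 0], [0.043, 0, 0, 0, -0.25, 0, 0], [0.043, 0, 0, 0, -0.25, 0, 0], [0.043, 0, 0, 0, -0.25, 0, 0]]

```text
time_s: 8.38
position: [0.4996, 0.035, 0.1552]
orientation: [[0.175, 0.977, -0.122], [0.803, -0.213, -0.557], [-0.57, -0.001, -0.821]]
wrist_force: [-0.6, -7.3, -1.9]
width: 0.257
finger_force: 35.0
```

```bash
python3 feel.py 1ps
```

```text
1ps t 8.38 tilt 34.8 rad 0.0407 F [-4.93  0.99  5.67] M [-0.264 -0.554  0.065] T 0.628 q [  7.  38. -44. 103.  47.  85. -70.]
```

Emit:
move_arm:
  targets:
    - [[0.043, 0, 0, 0, -0.25, 0, 0], [0.043, 0, 0, 0, -0.25, 0, 0], [0.043, 0, 0, 0, -0.25, 0, 0], [0.043, 0, 0, 0, -0.25, 0, 0]]

```text
time_s: 8.72
position: [0.5002, 0.0377, 0.1532]
orientation: [[0.164, 0.977, -0.136], [0.755, -0.213, -0.62], [-0.634, -0.001, -0.773]]
wrist_force: [-1.2, -8.3, -2.0]
width: 0.261
finger_force: 35.0
```

```bash
python3 feel.py 1ps
```

```text
1ps t 8.72 tilt 39.4 rad 0.0406 F [-5.22  0.58  6.88] M [-0.273 -0.449  0.093] T 0.804 q [  3.  41. -43. 101.  48.  89. -72.]
```

Emit:
move_arm:
  targets:
    - [[-0.043, 0, 0, 0, 0.25, 0, 0], [-0.043, 0, 0, 0, 0.25, 0, 0], [-0.043, 0, 0, 0, 0.25, 0, 0], [-0.043, 0, 0, 0, 0.25, 0, 0], [-0.043, 0, 0, 0, 0.25, 0, 0], [-0.043, 0, 0, 0, 0.25, 0, 0], [-0.043, 0, 0, 0, 0.25, 0, 0], [-0.043, 0, 0, 0, 0.25, 0, 0]]

```text
time_s: 9.38
position: [0.4993, 0.0338, 0.1561]
orientation: [[0.183, 0.977, -0.106], [0.848, -0.212, -0.486], [-0.498, -0.001, -0.867]]
wrist_force: [2.4, -5.9, -9.1]
width: 0.255
finger_force: 35.0
```

```bash
python3 feel.py 1ms
```

```text
1ms t 9.38 tilt 29.9 rad 0.0409 F [-0.02  3.59 10.52] M [-0.674  0.407  0.207] T 0.412 q [ 11.  36. -46. 104.  45.  81. -68.]
```

Emit:
move_arm:
  targets:
    - [[-0.043, 0, 0, 0, 0.25, 0, 0], [-0.043, 0, 0, 0, 0.25, 0, 0], [-0.043, 0, 0, 0, 0.25, 0, 0], [-0.043, 0, 0, 0, 0.25, 0, 0]]

```text
time_s: 9.72
position: [0.4987, 0.0309, 0.1578]
orientation: [[0.191, 0.977, -0.091], [0.884, -0.212, -0.417], [-0.427, -0.001, -0.904]]
wrist_force: [3.1, -4.9, -10.6]
width: 0.26
finger_force: 35.0
```

```bash
python3 feel.py 1ms
```

```text
1ms t 9.72 tilt 25.3 rad 0.0411 F [ 0.79  4.03 11.32] M [-0.797  0.328  0.198] T 0.138 q [ 15.  34. -48. 106.  44.  77. -65.]
```

Emit:
move_arm:
  targets:
    - [[-0.043, 0, 0, 0, 0.25, 0, 0], [-0.043, 0, 0, 0, 0.25, 0, 0], [-0.043, 0, 0, 0, 0.25, 0, 0], [-0.043, 0, 0, 0, 0.25, 0, 0]]

```text
time_s: 10.05
position: [0.498, 0.0279, 0.1591]
orientation: [[0.198, 0.977, -0.075], [0.915, -0.212, -0.345], [-0.353, -0.001, -0.936]]
wrist_force: [2.4, -4.8, -10.5]
width: 0.259
finger_force: 35.0
```

```bash
python3 feel.py 1ms
python3 - <<'E'
from h import *
for n in ['scene','side']:
    q=vision.camera(n); save(q,n+'2.png')
a=[cv2.resize(cv2.imread(f'pics/{n}2.png')[110:230,190:340],None,fx=2.6,fy=2.6) for n in ['scene']]+[cv2.resize(cv2.imread('pics/side2.png')[130:250,230:380],None,fx=2.6,fy=2.6)]
cv2.imwrite('pics/both2.png',np.hstack(a))
E
```

```text
1ms t 10.05 tilt 20.7 rad 0.0413 F [-0.23  3.42 11.25] M [-0.91   0.191  0.22 ] T 0.246 q [ 20.  32. -50. 108.  41.  72. -62.]
```

View pics/both2.png

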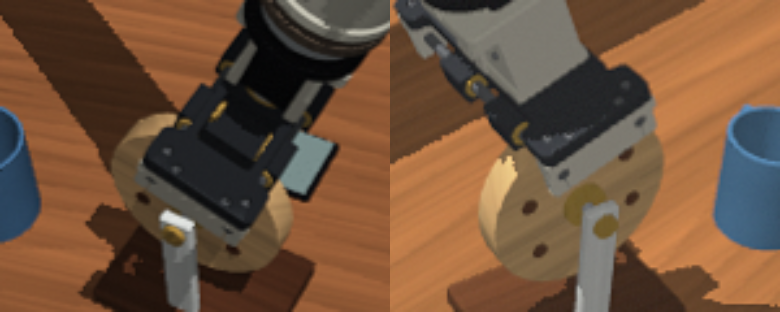

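The wheel turns with the pinch; both views show the fingers at the upper rim. I'll continue this stroke to a tilt of -30°, then release and read the gripper's own weight bias in free air on the way back.

Emit:
move_arm:
  targets:
    - [[-0.065, 0, 0, 0, 0.375, 0, 0], [-0.065, 0, 0, 0, 0.375, 0, 0], [-0.065, 0, 0, 0, 0.375, 0, 0], [-0.065, 0, 0, 0, 0.375, 0, 0], [-0.065, 0, 0, 0, 0.375, 0, 0]]

```text
time_s: 10.57
position: [0.4967, 0.0222, 0.161]
orientation: [[0.206, 0.977, -0.045], [0.956, -0.211, -0.204], [-0.209, -0.001, -0.978]]
wrist_force: [4.2, -4.1, -15.6]
width: 0.256
finger_force: 35.0
```

```bash
python3 feel.py 1m
```

```text
1m t 10.57 tilt 12.0 rad 0.0417 F [ 0.15  5.   15.9 ] M [-1.238  0.011  0.297] T -0.026 q [ 29.  29. -54. 110.  37.  65. -54.]
```

Emit:
move_arm:
  targets:
    - [[-0.065, 0, 0, 0, 0.375, 0, 0], [-0.065, 0, 0, 0, 0.375, 0, 0], [-0.065, 0, 0, 0, 0.375, 0, 0], [-0.065, 0, 0, 0, 0.375, 0, 0], [-0.065, 0, 0, 0, 0.375, 0, 0]]

```text
time_s: 10.98
position: [0.4954, 0.0162, 0.162]
orientation: [[0.21, 0.978, -0.013], [0.976, -0.211, -0.058], [-0.06, -0.001, -0.998]]
wrist_force: [3.9, -2.4, -16.2]
width: 0.257
finger_force: 35.0
```

```bash
python3 feel.py 1m
```

```text
1m t 10.98 tilt 3.4 rad 0.042 F [-0.52  4.35 16.21] M [-1.401 -0.368  0.248] T -0.243 q [ 39.  27. -58. 113.  31.  58. -46.]
```

Emit:
move_arm:
  targets:
    - [[-0.065, 0, 0, 0, 0.375, 0, 0], [-0.065, 0, 0, 0, 0.375, 0, 0], [-0.065, 0, 0, 0, 0.375, 0, 0], [-0.065, 0, 0, 0, 0.375, 0, 0], [-0.065, 0, 0, 0, 0.375, 0, 0]]

```text
time_s: 11.4
position: [0.494, 0.0101, 0.1621]
orientation: [[0.21, 0.978, 0.019], [0.974, -0.211, 0.088], [0.09, -0.0, -0.996]]
wrist_force: [6.0, -1.3, -18.3]
width: 0.26
finger_force: 35.0
```

```bash
python3 feel.py 1m
```

```text
1m t 11.4 tilt -5.2 rad 0.0424 F [-1.68  6.18 18.25] M [-1.558 -0.768  0.261] T -0.365 q [ 50.  28. -62. 114.  25.  53. -37.]
```

Emit:
move_arm:
  targets:
    - [[-0.065, 0, 0, 0, 0.375, 0, 0], [-0.065, 0, 0, 0, 0.375, 0, 0], [-0.065, 0, 0, 0, 0.375, 0, 0], [-0.065, 0, 0, 0, 0.375, 0, 0], [-0.065, 0, 0, 0, 0.375, 0, 0]]

```text
time_s: 11.82
position: [0.4927, 0.004, 0.1613]
orientation: [[0.204, 0.978, 0.05], [0.95, -0.21, 0.233], [0.238, -0.0, -0.971]]
wrist_force: [5.4, 1.2, -19.4]
width: 0.26
finger_force: 35.0
```

```bash
python3 feel.py 1m
```

```text
1m t 11.82 tilt -13.8 rad 0.0428 F [-2.39  5.04 19.36] M [-1.514 -1.195  0.235] T -0.621 q [ 60.  31. -67. 116.  20.  49. -28.]
```

Emit:
move_arm:
  targets:
    - [[-0.065, 0, 0, 0, 0.375, 0, 0], [-0.065, 0, 0, 0, 0.375, 0, 0], [-0.065, 0, 0, 0, 0.375, 0, 0], [-0.065, 0, 0, 0, 0.375, 0, 0], [-0.065, 0, 0, 0, 0.375, 0, 0]]

```text
time_s: 12.23
position: [0.4914, -0.0018, 0.1595]
orientation: [[0.194, 0.978, 0.08], [0.904, -0.21, 0.372], [0.38, 0.0, -0.925]]
wrist_force: [3.4, 2.2, -15.8]
width: 0.26
finger_force: 35.0
```

```bash
python3 feel.py 1m
cat > ang.py <<'E'
from h import *
H=np.array([.495,.015,.12]); N=np.array([.9765,-.2155,0]); U=np.array([.2155,.9765,0]); Z=np.array([0,0,1.])
# wheel angle a: measured from up towards +U (matches 'tilt'); white dot angle reported
def proj(p,X):
    c=X@np.array(p['R']).T+np.array(p['t']); s=c[:,:2]/c[:,2:]; s=s*(1+p['k1']*(s**2).sum(1,keepdims=True))
    return s*[p['fx'],p['fy']]+[p['cx'],p['cy']], c[:,2]
def ang(show=True,name=None):
    a=np.radians(np.arange(360)); out=[]; ims=[]
    for n,sg in [('scene',1),('side',-1)]:
        p=vision.camera(n); g=[]
        rr=np.arange(20,72,1)/1000.
        X=(H+N*.012*sg+rr[:,None,None]*(np.cos(a)[None,:,None]*Z+np.sin(a)[None,:,None]*U)).reshape(-1,3)
        uv,zc=proj(p,X); uv=uv.astype(np.float32).reshape(len(rr),360,2)
        im=cv2.remap(p['color'],uv[...,0],uv[...,1],cv2.INTER_LINEAR)
        dz=cv2.remap(p['depth'],uv[...,0],uv[...,1],cv2.INTER_NEAREST)
        ok=abs(dz-zc.reshape(dz.shape))<.006
        ims.append(np.where(ok[...,None],im,0))
        k=(rr>.042)&(rr<.048); v=im[k].astype(float).mean(0); vis=ok[k].mean(0)>.8
        b=v.sum(1); hsv=v.max(1)-v.min(1)
        med=np.median(b[vis]); best=[]
        for ph in range(60):
            m=np.zeros(360,bool)
            for j in range(6): m[(ph+60*j+np.arange(-6,7))%360]=True
            best.append(abs(b/med-1)[vis&m].mean()-abs(b/med-1)[vis&~m].mean() if (vis&m).sum()>12 else -9)
        ph=int(np.argmax(best)); s=[]
        for j in range(6):
            i=(ph+60*j+np.arange(-4,5))%360
            s.append((ph+60*j, None if vis[i].mean()<.7 else (round(b[i].mean()/med,2),round((hsv/b)[i].mean(),2))))
        print(n,'phase',ph,round(max(best),2),s)
    pic=np.vstack(ims)[...,::-1]; 
    if name: cv2.imwrite('pics/'+name,cv2.resize(pic,None,fx=2,fy=4))
if __name__=='__main__':
    import sys; ang(name=sys.argv[1] if len(sys.argv)>1 else None)
E
python3 ang.py ring1.png
```

```text
1m t 12.23 tilt -22.3 rad 0.0431 F [-3.32  2.87 15.67] M [-1.217 -1.573  0.226] T -0.777 q [ 68.  36. -71. 116.  17.  47. -20.]
scene phase 30 0.42 [(30, (np.float64(0.39), np.float64(0.31))), (90, (np.float64(0.38), np.float64(0.31))), (150, (np.float64(0.45), np.float64(0.3))), (210, None), (270, (np.float64(0.35), np.float64(0.29))), (330, None)]
side phase 29 0.43 [(29, (np.float64(0.46), np.float64(0.24))), (89, (np.float64(0.47), np.float64(0.24))), (149, (np.float64(0.47), np.float64(0.25))), (209, None), (269, (np.float64(0.47), np.float64(0.25))), (329, None)]
```

View pics/ring1.png

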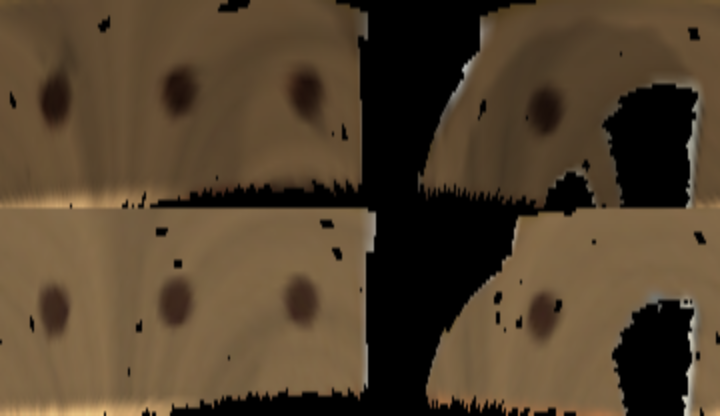

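Emit:
move_arm:
  targets:
    - [[0, 0, 0, 0, 0, 0, 0.6], [0, 0, 0, 0, 0, 0, 0.6], [0, 0, 0, 0, 0, 0, 0.6], [0, 0, 0, 0, 0, 0, 0.6], [0, 0, 0, 0, 0, 0, 0.6]]

```text
time_s: 12.75
position: [0.492, -0.0008, 0.1608]
orientation: [[0.193, 0.978, 0.08], [0.905, -0.209, 0.371], [0.38, 0.001, -0.925]]
wrist_force: [-0.9, 0.0, -0.0]
width: 0.567
finger_force: 0.0
```

```bash
python3 feel.py free; python3 ang.py
```

```text
free t 12.75 tilt -22.3 rad 0.0439 F [-0.17 -0.85 -0.06] M [-0.047 -0.413 -0.089] T -0.373 q [ 68.  36. -71. 116.  16.  47. -20.]
scene phase 29 0.42 [(29, (np.float64(0.37), np.float64(0.33))), (89, (np.float64(0.37), np.float64(0.3))), (149, (np.float64(0.46), np.float64(0.3))), (209, None), (269, (np.float64(0.43), np.float64(0.29))), (329, None)]
side phase 29 0.41 [(29, (np.float64(0.46), np.float64(0.24))), (89, (np.float64(0.46), np.float64(0.24))), (149, (np.float64(0.47), np.float64(0.24))), (209, None), (269, (np.float64(0.49), np.float64(0.24))), (329, None)]
```

Emit:
move_arm:
  targets:
    - [[0.172, 0, 0.007, 0, -1, 0, 0.6], [0.172, 0, 0.007, 0, -1, 0, 0.6], [0.172, 0, 0.007, 0, -1, 0, 0.6], [0.172, 0, 0.007, 0, -1, 0, 0.6], [0, 0, 0, 0, 0, 0, 0.6], [0, 0, 0, 0, 0, 0, 0.6], [0, 0, 0, 0, 0, 0, 0.6]]

```text
time_s: 13.43
position: [0.4942, 0.0113, 0.1631]
orientation: [[0.21, 0.978, 0.014], [0.975, -0.21, 0.069], [0.07, -0.001, -0.998]]
wrist_force: [-0.1, -0.4, 0.2]
width: 0.599
finger_force: 0.0
```

```bash
python3 feel.py free
```

```text
free t 13.43 tilt -4.0 rad 0.0433 F [-0.41  0.   -0.28] M [-0.114 -0.112 -0.037] T -0.012 q [ 48.  27. -61. 114.  25.  53. -37.]
```

Emit:
move_arm:
  targets:
    - [[0.172, 0, 0.007, 0, -1, 0, 0.6], [0.172, 0, 0.007, 0, -1, 0, 0.6], [0.172, 0, 0.007, 0, -1, 0, 0.6], [0.172, 0, 0.007, 0, -1, 0, 0.6], [0, 0, 0, 0, 0, 0, 0.6], [0, 0, 0, 0, 0, 0, 0.6], [0, 0, 0, 0, 0, 0, 0.6]]

```text
time_s: 14.02
position: [0.4968, 0.023, 0.1613]
orientation: [[0.206, 0.977, -0.055], [0.947, -0.213, -0.24], [-0.246, -0.002, -0.969]]
wrist_force: [0.6, 0.0, 0.8]
width: 0.6
finger_force: 0.0
```

```bash
python3 feel.py free
```

```text
free t 14.02 tilt 14.3 rad 0.0421 F [-0.04  0.61 -0.84] M [-0.097  0.228  0.06 ] T 0.237 q [ 26.  29. -52. 110.  37.  66. -56.]
```

Emit:
move_arm:
  targets:
    - [[0.172, 0, 0.007, 0, -1, 0, 0.6], [0.172, 0, 0.007, 0, -1, 0, 0.6], [0.172, 0, 0.007, 0, -1, 0, 0.6], [0.172, 0, 0.007, 0, -1, 0, 0.6], [0.172, 0, 0.007, 0, -1, 0, 0.6], [0, 0, 0, 0, 0, 0, 0.6], [0, 0, 0, 0, 0, 0, 0.6], [0, 0, 0, 0, 0, 0, 0.6]]

```text
time_s: 14.68
position: [0.5005, 0.0377, 0.1546]
orientation: [[0.17, 0.977, -0.13], [0.779, -0.214, -0.59], [-0.604, -0.001, -0.797]]
wrist_force: [1.2, -0.3, 0.1]
width: 0.599
finger_force: 0.0
```

```bash
python3 feel.py free
```

```text
free t 14.68 tilt 37.2 rad 0.0418 F [-0.06  1.22 -0.08] M [-0.062  0.71   0.051] T 0.724 q [  4.  39. -43. 102.  47.  87. -71.]
```

Emit:
move_arm:
  targets:
    - [[0.25, 0, 0, 0, -1, 0, 0.5], [0.17, 0, 0, 0, -1, 0, 0.3], [0, 0, 0, 0, 0, 0, 0], [0, 0, 0, 0, 0, 0, 0], [0, 0, 0, 0, 0, 0, 0], [0, 0, 0, 0, 0, 0, 0], [0, 0, 0, 0, 0, 0, 0], [0, 0, 0, 0, 0, 0, 0], [0, 0, 0, 0, 0, 0, 0]]

```text
time_s: 15.43
position: [0.5018, 0.045, 0.1502]
orientation: [[0.147, 0.977, -0.153], [0.673, -0.212, -0.709], [-0.725, 0.001, -0.689]]
wrist_force: [-1.8, -3.6, 1.2]
width: 0.257
finger_force: 35.0
```

```bash
python3 feel.py grip2; python3 ang.py
```

```text
grip2 t 15.43 tilt 46.5 rad 0.0431 F [-3.54 -1.04  1.98] M [0.381 0.353 0.196] T 1.202 q [ -3.  45. -39.  98.  50.  95. -74.]
scene phase 30 0.36 [(30, None), (90, None), (150, None), (210, None), (270, (np.float64(0.39), np.float64(0.3))), (330, (np.float64(1.3), np.float64(0.03)))]
side phase 31 0.36 [(31, None), (91, None), (151, (np.float64(0.45), np.float64(0.25))), (211, None), (271, (np.float64(0.47), np.float64(0.24))), (331, (np.float64(1.21), np.float64(0.02)))]
```

Emit:
move_arm:
  targets:
    - [[-0.086, 0, 0.002, 0, 0.5, 0, 0], [-0.086, 0, 0.002, 0, 0.5, 0, 0], [-0.086, 0, 0.002, 0, 0.5, 0, 0], [-0.086, 0, 0.002, 0, 0.5, 0, 0], [-0.086, 0, 0.002, 0, 0.5, 0, 0]]

```text
time_s: 15.95
position: [0.5007, 0.0396, 0.1553]
orientation: [[0.173, 0.978, -0.12], [0.802, -0.21, -0.56], [-0.572, 0.001, -0.82]]
wrist_force: [-0.9, -2.5, -1.3]
width: 0.257
finger_force: 35.0
```

```bash
python3 feel.py 2m
```

```text
2m t 15.95 tilt 34.9 rad 0.0434 F [-1.44 -0.37  2.56] M [ 0.247 -0.02   0.18 ] T 0.325 q [  6.  38. -44. 102.  47.  85. -70.]
```

Emit:
move_arm:
  targets:
    - [[-0.086, 0, 0.002, 0, 0.5, 0, 0], [-0.086, 0, 0.002, 0, 0.5, 0, 0], [-0.086, 0, 0.002, 0, 0.5, 0, 0], [-0.086, 0, 0.002, 0, 0.5, 0, 0]]

```text
time_s: 16.28
position: [0.4994, 0.0338, 0.1592]
orientation: [[0.19, 0.978, -0.09], [0.88, -0.21, -0.425], [-0.435, 0.001, -0.901]]
wrist_force: [-2.2, -2.0, 2.8]
width: 0.261
finger_force: 35.0
```

```bash
python3 feel.py 2m
```

```text
2m t 16.28 tilt 25.8 rad 0.0437 F [-3.37 -1.73 -1.5 ] M [ 0.404 -0.423  0.218] T 0.386 q [ 14.  34. -47. 106.  43.  77. -65.]
```

Emit:
move_arm:
  targets:
    - [[-0.086, 0, 0.002, 0, 0.5, 0, 0], [-0.086, 0, 0.002, 0, 0.5, 0, 0], [-0.086, 0, 0.002, 0, 0.5, 0, 0], [-0.086, 0, 0.002, 0, 0.5, 0, 0]]

```text
time_s: 16.62
position: [0.498, 0.0276, 0.1621]
orientation: [[0.202, 0.978, -0.059], [0.937, -0.21, -0.28], [-0.286, 0.001, -0.958]]
wrist_force: [-4.0, -1.4, 6.9]
width: 0.259
finger_force: 35.0
```

```bash
python3 feel.py 2m
```

```text
2m t 16.62 tilt 16.6 rad 0.0441 F [-4.04 -3.58 -5.98] M [ 0.668 -0.836  0.224] T 0.133 q [ 23.  30. -51. 109.  39.  69. -58.]
```

Emit:
move_arm:
  targets:
    - [[-0.086, 0, 0.002, 0, 0.5, 0, 0], [-0.086, 0, 0.002, 0, 0.5, 0, 0], [-0.086, 0, 0.002, 0, 0.5, 0, 0], [-0.086, 0, 0.002, 0, 0.5, 0, 0]]

```text
time_s: 16.95
position: [0.4966, 0.0211, 0.1639]
orientation: [[0.208, 0.978, -0.026], [0.969, -0.21, -0.128], [-0.131, 0.001, -0.991]]
wrist_force: [-5.9, -1.5, 11.7]
width: 0.259
finger_force: 35.0
```

```bash
python3 feel.py 2m
```

```text
2m t 16.95 tilt 7.5 rad 0.0444 F [ -4.24  -5.48 -11.23] M [ 1.155 -1.178  0.203] T -0.162 q [ 34.  27. -55. 112.  33.  61. -50.]
```

Emit:
move_arm:
  targets:
    - [[-0.086, 0, 0.002, 0, 0.5, 0, 0], [-0.086, 0, 0.002, 0, 0.5, 0, 0], [-0.086, 0, 0.002, 0, 0.5, 0, 0], [-0.086, 0, 0.002, 0, 0.5, 0, 0]]

```text
time_s: 17.28
position: [0.4951, 0.0144, 0.1647]
orientation: [[0.209, 0.978, 0.007], [0.977, -0.209, 0.028], [0.029, 0.001, -1.0]]
wrist_force: [-9.0, -2.7, 19.3]
width: 0.26
finger_force: 35.0
```

```bash
python3 feel.py 2m
```

```text
2m t 17.28 tilt -1.6 rad 0.0447 F [ -3.99  -8.19 -19.46] M [ 1.783 -1.223  0.209] T -0.266 q [ 45.  27. -60. 114.  26.  54. -40.]
```

Emit:
move_arm:
  targets:
    - [[-0.086, 0, 0.002, 0, 0.5, 0, 0], [-0.086, 0, 0.002, 0, 0.5, 0, 0], [-0.086, 0, 0.002, 0, 0.5, 0, 0], [-0.086, 0, 0.002, 0, 0.5, 0, 0]]

```text
time_s: 17.62
position: [0.4936, 0.0077, 0.1643]
orientation: [[0.205, 0.978, 0.039], [0.961, -0.209, 0.183], [0.187, 0.0, -0.982]]
wrist_force: [-13.8, -5.3, 29.2]
width: 0.263
finger_force: 35.0
```

```bash
python3 feel.py 2m
```

```text
2m t 17.62 tilt -10.8 rad 0.0449 F [ -2.43 -12.42 -30.23] M [ 2.702 -1.122  0.222] T -0.539 q [ 56.  29. -65. 115.  20.  50. -30.]
```

Emit:
move_arm:
  targets:
    - [[-0.086, 0, 0.002, 0, 0.5, 0, 0], [-0.086, 0, 0.002, 0, 0.5, 0, 0], [-0.086, 0, 0.002, 0, 0.5, 0, 0], [-0.086, 0, 0.002, 0, 0.5, 0, 0]]

```text
time_s: 17.95
position: [0.4921, 0.001, 0.1628]
orientation: [[0.197, 0.978, 0.071], [0.919, -0.209, 0.334], [0.341, -0.001, -0.94]]
wrist_force: [-18.7, -9.1, 37.7]
width: 0.257
finger_force: 35.0
```

```bash
python3 feel.py 2m; python3 ang.py
```

```text
2m t 17.95 tilt -20.0 rad 0.0451 F [  0.78 -16.4  -39.76] M [ 3.431 -0.617  0.091] T -0.805 q [ 66.  34. -69. 116.  16.  48. -21.]
scene phase 24 0.34 [(24, (np.float64(0.34), np.float64(0.34))), (84, (np.float64(0.39), np.float64(0.31))), (144, (np.float64(0.49), np.float64(0.28))), (204, None), (264, (np.float64(1.07), np.float64(0.05))), (324, None)]
side phase 23 0.37 [(23, (np.float64(0.46), np.float64(0.24))), (83, (np.float64(0.46), np.float64(0.25))), (143, (np.float64(0.47), np.float64(0.24))), (203, None), (263, (np.float64(1.21), np.float64(0.03))), (323, None)]
```

```bash
cat > fit.py <<'E'
from h import *
import json
L=[json.loads(l) for l in open('log.jsonl')]
U=np.array([.2155,.9765,0])
def uz(r): p=np.array(r['p']); return np.array([U@(p-[.495,.015,.12]),p[2]-.12])
ks=sorted({r['tag'][0] for r in L if r['tag'][0].isdigit() and r['tag'] not in('1p','1ps')})
A=[];b=[]
for r in L:
    if r['tag'] in('1p','1ps') or r['tag'][0] not in ks: continue
    i=ks.index(r['tag'][0]); a=np.radians(r['tilt']); c,s=np.cos(a),np.sin(a)
    for row,v in zip([[1,0]+[0]*2*i+[c,s]+[0]*2*(len(ks)-1-i),[0,1]+[0]*2*i+[-s,c]+[0]*2*(len(ks)-1-i)],uz(r)): A.append(row);b.append(v)
x,res,_,_=np.linalg.lstsq(np.array(A),np.array(b),rcond=None); print('hub off (u,z) mm',x[:2]*1e3,'d mm',x[2:]*1e3,'res',np.abs(np.array(A)@x-b).max()*1e3)
# wheel offset: white angle minus tilt, per stroke tag
OFF=json.load(open('off.json'))
rows=[];y=[];w=[];info=[]
for r in L:
    t=r['tag'];s=np.sin(np.radians(r['tilt']))
    if t=='free': rows.append([0,s,1,0,0]);y.append(r['M'][1]-0);info.append((t,r['tilt']));rows[-1][0]=r['F'][0];continue
    if t not in OFF: continue
    th=np.radians(r['tilt']+OFF[t]); sg=-1 if 'm' in t else 1
    # tilt decreasing = +tool-y rotation -> drag moment on tool is -
    rows.append([r['F'][0],s,1,np.sin(th),np.cos(th)]);y.append(r['M'][1]-.24*sg);info.append((t,r['tilt']))
A=np.array(rows);y=np.array(y);x=np.linalg.lstsq(A,y,rcond=None)[0];e=y-A@x
cov=np.linalg.inv(A.T@A)*e.var()*len(y)/(len(y)-5)
print('L,b1,b0,ws,wc',x.round(3),'+-',np.sqrt(np.diag(cov)).round(3),'rms',e.std().round(3))
for i,a in zip(info,e): print(i[0],round(i[1]),round(a,3),end='; ')
# heavy at white-relative angle beta: moment on tool (tool +y = decreasing tilt) ...
# weight at angle phi=th+beta from up toward +U: gravity turns it toward +tilt: moment about tool +y = -W sin(phi)
W=np.hypot(x[3],x[4]);beta=np.degrees(np.arctan2(-x[4],-x[3]))
J=np.array([x[4],-x[3]])/W**2; print('\nW',W,'beta',beta,'sd',np.degrees(np.sqrt(J@cov[3:,3:]@J)))
E
echo '{"1ms":-7.5,"1m":-7.5,"1ps":-7.5,"2m":-76.2}' > off.json; python3 fit.py
```

```text
hub off (u,z) mm [-2.09477974  0.87031051] d mm [ 0.84703077 41.28889888  2.73756255 43.76517146] res 0.19533659084532834
L,b1,b0,ws,wc [ 0.257  1.2   -0.015 -0.037 -0.022] +- [0.013 0.08  0.048 0.058 0.064] rms 0.091
1ps 35 -0.161; 1ps 39 -0.055; 1ms 30 0.104; 1ms 25 -0.099; 1ms 21 0.112; 1m 12 0.001; 1m 3 -0.031; 1m -5 0.04; 1m -14 -0.033; 1m -22 -0.009; free -22 0.101; free -4 0.095; free 14 -0.042; free 37 0.016; 2m 35 -0.09; 2m 26 0.162; 2m 17 0.093; 2m 7 -0.018; 2m -2 0.06; 2m -11 -0.054; 2m -20 -0.192; 
W 0.043123727611509226 beta 31.139208110367964 sd 95.37604286130265
```

```bash
python3 - <<'E'
s=open('fit.py').read()
s=s.replace("# wheel offset","D={k:x[2+2*i:4+2*i] for i,k in enumerate(ks)}\n# wheel offset")
s=s.replace("y.append(r['M'][1]-.24*sg)","d=D[t[0]];y.append(r['M'][1]-.24*sg-d[0]*r['F'][2]-d[1]*r['F'][0])")
open('fit.py','w').write(s)
E
python3 fit.py
```

```text
hub off (u,z) mm [-2.09477974  0.87031051] d mm [ 0.84703077 41.28889888  2.73756255 43.76517146] res 0.19533659084532834
L,b1,b0,ws,wc [ 0.215  1.207 -0.002 -0.079 -0.051] +- [0.012 0.073 0.044 0.053 0.058] rms 0.083
1ps 35 -0.14; 1ps 39 -0.033; 1ms 30 0.122; 1ms 25 -0.084; 1ms 21 0.125; 1m 12 0.006; 1m 3 -0.032; 1m -5 0.031; 1m -14 -0.05; 1m -22 -0.03; free -22 0.083; free -4 0.065; free 14 -0.059; free 37 -0.004; 2m 35 -0.117; 2m 26 0.143; 2m 17 0.081; 2m 7 -0.021; 2m -2 0.073; 2m -11 -0.018; 2m -20 -0.141; 
W 0.09421742108029633 beta 33.11516152664666 sd 39.92557596373152
```

Emit:
move_arm:
  targets:
    - [[0, 0, 0, 0, 0, 0, 0.55], [0, 0, 0, 0, 0, 0, 0.55], [0, 0, 0, 0, 0, 0, 0.55], [0, 0, 0, 0, 0, 0, 0.55], [0, 0, 0, 0, 0, 0, 0.55]]
  grip_force: 28

```text
time_s: 18.47
position: [0.4924, 0.0019, 0.16]
orientation: [[0.197, 0.978, 0.072], [0.919, -0.21, 0.335], [0.343, 0.0, -0.939]]
wrist_force: [-0.4, -0.4, 0.3]
width: 0.535
finger_force: 0.0
```

```bash
python3 feel.py free; python3 ang.py
```

```text
free t 18.47 tilt -20.0 rad 0.0422 F [-0.37 -0.3  -0.51] M [-0.077 -0.433  0.004] T -0.344 q [ 66.  34. -69. 116.  16.  47. -21.]
scene phase 23 0.38 [(23, (np.float64(0.33), np.float64(0.32))), (83, (np.float64(0.38), np.float64(0.31))), (143, (np.float64(0.45), np.float64(0.29))), (203, None), (263, (np.float64(1.13), np.float64(0.05))), (323, None)]
side phase 23 0.37 [(23, (np.float64(0.46), np.float64(0.24))), (83, (np.float64(0.46), np.float64(0.24))), (143, (np.float64(0.48), np.float64(0.24))), (203, None), (263, (np.float64(1.21), np.float64(0.03))), (323, None)]
```

Emit:
move_arm:
  targets:
    - [[0.172, 0, 0.007, 0, -1, 0, 0.55], [0.172, 0, 0.007, 0, -1, 0, 0.55], [0.172, 0, 0.007, 0, -1, 0, 0.55], [0.172, 0, 0.007, 0, -1, 0, 0.55], [0.172, 0, 0.007, 0, -1, 0, 0.55], [0.172, 0, 0.007, 0, -1, 0, 0.55], [0.172, 0, 0.007, 0, -1, 0, 0.55], [0, 0, 0, 0, 0, 0, 0.55], [0, 0, 0, 0, 0, 0, 0.55]]

```text
time_s: 19.32
position: [0.4972, 0.0276, 0.1614]
orientation: [[0.2, 0.979, -0.043], [0.958, -0.205, -0.202], [-0.207, -0.001, -0.978]]
wrist_force: [-0.1, -0.3, -0.1]
width: 0.549
finger_force: 0.0
```

```bash
python3 feel.py free
```

```text
free t 19.32 tilt 11.9 rad 0.0433 F [-0.24 -0.03  0.19] M [-0.06   0.221 -0.032] T 0.279 q [ 27.  28. -52. 110.  35.  64. -54.]
```

Emit:
move_arm:
  targets:
    - [[0.172, 0, 0.007, 0, -1, 0, 0.55], [0.172, 0, 0.007, 0, -1, 0, 0.55], [0.172, 0, 0.007, 0, -1, 0, 0.55], [0.172, 0, 0.007, 0, -1, 0, 0.55], [0.172, 0, 0.007, 0, -1, 0, 0.55], [0.172, 0, 0.007, 0, -1, 0, 0.55], [0.172, 0, 0.007, 0, -1, 0, 0.55], [0, 0, 0, 0, 0, 0, 0.4], [0, 0, 0, 0, 0, 0, 0.4]]

```text
time_s: 20.07
position: [0.501, 0.0445, 0.1489]
orientation: [[0.149, 0.977, -0.15], [0.703, -0.211, -0.679], [-0.695, -0.004, -0.719]]
wrist_force: [0.4, 0.5, 0.5]
width: 0.451
finger_force: 0.0
```

```bash
python3 feel.py free
python3 - <<'E'
from h import *
s=read_state();R=np.array(s['orientation']);c=np.array(s['position'])+.043*R[:,2]
print('centre',c,'shift in tool shares',(R.T@(np.array([.4945,.0130,.1209])-c)/.02).round(3), 'yaw y axis',R[:,1])
E
```

```text
free t 20.07 tilt 44.0 rad 0.0417 F [ 0.05  0.3  -0.78] M [-0.059  0.855  0.096] T 0.842 q [ -2.  43. -39.  99.  49.  93. -73.]
centre [0.49457672 0.01529392 0.11794172] shift in tool shares [-0.184  0.02  -0.028] yaw y axis [ 0.97738753 -0.21141869 -0.00396925]
```

Emit:
move_arm:
  targets:
    - [[-0.184, 0.02, -0.028, 0, 0, 0, 0.3], [0, 0, 0, 0, 0, 0, 0], [0, 0, 0, 0, 0, 0, 0], [0, 0, 0, 0, 0, 0, 0], [0, 0, 0, 0, 0, 0, 0], [0, 0, 0, 0, 0, 0, 0]]

```text
time_s: 20.57
position: [0.501, 0.0411, 0.1545]
orientation: [[0.152, 0.977, -0.149], [0.7, -0.213, -0.682], [-0.698, 0.0, -0.716]]
wrist_force: [-4.1, -4.0, 3.5]
width: 0.259
finger_force: 28.0
```

```bash
python3 feel.py grip3
```

```text
grip3 t 20.57 tilt 44.3 rad 0.0437 F [-5.85 -3.2   0.8 ] M [ 0.892 -0.452  0.169] T 0.952 q [ -2.  43. -39.  99.  49.  93. -73.]
```

Emit:
move_arm:
  targets:
    - [[-0.1075, 0, 0.0027, 0, 0.625, 0, 0], [-0.1075, 0, 0.0027, 0, 0.625, 0, 0], [-0.1075, 0, 0.0027, 0, 0.625, 0, 0], [-0.1075, 0, 0.0027, 0, 0.625, 0, 0]]

```text
time_s: 20.9
position: [0.4997, 0.0354, 0.1587]
orientation: [[0.178, 0.977, -0.114], [0.823, -0.211, -0.527], [-0.539, -0.0, -0.842]]
wrist_force: [-2.7, -4.1, -3.7]
width: 0.26
finger_force: 28.0
```

```bash
python3 feel.py 3m
```

```text
3m t 20.9 tilt 32.6 rad 0.044 F [-1.83 -1.73  5.55] M [0.414 0.252 0.113] T 0.691 q [  7.  36. -44. 103.  46.  83. -68.]
```

Emit:
move_arm:
  targets:
    - [[-0.1075, 0, 0.0027, 0, 0.625, 0, 0], [-0.1075, 0, 0.0027, 0, 0.625, 0, 0]]

```text
time_s: 21.07
position: [0.4989, 0.0315, 0.1608]
orientation: [[0.188, 0.977, -0.096], [0.872, -0.211, -0.442], [-0.452, -0.0, -0.892]]
wrist_force: [-2.3, -2.8, -5.9]
width: 0.256
finger_force: 28.0
```

```bash
python3 feel.py 3m
```

```text
3m t 21.07 tilt 26.9 rad 0.0442 F [-0.22 -1.65  6.75] M [0.379 0.166 0.159] T 0.219 q [ 13.  33. -46. 106.  43.  78. -65.]
```

Emit:
move_arm:
  targets:
    - [[-0.1075, 0, 0.0027, 0, 0.625, 0, 0], [-0.1075, 0, 0.0027, 0, 0.625, 0, 0]]

```text
time_s: 21.23
position: [0.4979, 0.0275, 0.1625]
orientation: [[0.197, 0.977, -0.076], [0.911, -0.211, -0.353], [-0.361, -0.0, -0.933]]
wrist_force: [-3.5, -2.7, -4.2]
width: 0.257
finger_force: 28.0
```

```bash
python3 feel.py 3m
```

```text
3m t 21.23 tilt 21.2 rad 0.0444 F [-1.63 -2.89  5.12] M [ 0.381 -0.013  0.206] T 0.377 q [ 18.  31. -48. 108.  41.  72. -61.]
```

Emit:
move_arm:
  targets:
    - [[-0.1075, 0, 0.0027, 0, 0.625, 0, 0], [-0.1075, 0, 0.0027, 0, 0.625, 0, 0]]

```text
time_s: 21.4
position: [0.497, 0.0233, 0.1638]
orientation: [[0.204, 0.977, -0.056], [0.942, -0.211, -0.261], [-0.267, 0.0, -0.964]]
wrist_force: [-2.6, -2.4, -6.3]
width: 0.259
finger_force: 28.0
```

```bash
python3 feel.py 3m
```

```text
3m t 21.4 tilt 15.5 rad 0.0447 F [-1.1  -2.08  6.81] M [ 0.232 -0.179  0.204] T 0.086 q [ 24.  29. -51. 109.  37.  67. -56.]
```

Emit:
move_arm:
  targets:
    - [[-0.1075, 0, 0.0027, 0, 0.625, 0, 0], [-0.1075, 0, 0.0027, 0, 0.625, 0, 0]]

```text
time_s: 21.57
position: [0.4961, 0.0191, 0.1647]
orientation: [[0.208, 0.977, -0.036], [0.963, -0.211, -0.166], [-0.169, 0.0, -0.986]]
wrist_force: [-2.3, -2.8, -6.8]
width: 0.259
finger_force: 28.0
```

```bash
python3 feel.py 3m
```

```text
3m t 21.57 tilt 9.7 rad 0.0449 F [-2.06 -1.69  7.28] M [ 0.159 -0.388  0.222] T 0.107 q [ 31.  27. -53. 111.  34.  62. -51.]
```

Emit:
move_arm:
  targets:
    - [[-0.1075, 0, 0.0027, 0, 0.625, 0, 0], [-0.1075, 0, 0.0027, 0, 0.625, 0, 0]]

```text
time_s: 21.73
position: [0.4951, 0.0148, 0.1651]
orientation: [[0.211, 0.977, -0.015], [0.975, -0.211, -0.069], [-0.07, 0.0, -0.998]]
wrist_force: [-1.8, -1.8, -7.5]
width: 0.264
finger_force: 28.0
```

```bash
python3 feel.py 3m
```

```text
3m t 21.73 tilt 4.0 rad 0.0451 F [-1.63 -1.39  7.64] M [ 0.15  -0.596  0.147] T -0.205 q [ 38.  26. -56. 113.  30.  58. -45.]
```

Emit:
move_arm:
  targets:
    - [[-0.1075, 0, 0.0027, 0, 0.625, 0, 0], [-0.1075, 0, 0.0027, 0, 0.625, 0, 0]]

```text
time_s: 21.9
position: [0.4942, 0.0106, 0.1651]
orientation: [[0.211, 0.977, 0.006], [0.977, -0.211, 0.029], [0.029, 0.0, -1.0]]
wrist_force: [-1.2, -2.0, -8.0]
width: 0.264
finger_force: 28.0
```

```bash
python3 feel.py 3m
```

```text
3m t 21.9 tilt -1.7 rad 0.0454 F [-2.47 -0.72  7.92] M [-0.017 -0.819  0.194] T -0.227 q [ 45.  26. -58. 114.  25.  54. -38.]
```

Emit:
move_arm:
  targets:
    - [[-0.1075, 0, 0.0027, 0, 0.625, 0, 0], [-0.1075, 0, 0.0027, 0, 0.625, 0, 0]]

```text
time_s: 22.07
position: [0.4932, 0.0064, 0.1647]
orientation: [[0.209, 0.977, 0.027], [0.969, -0.211, 0.126], [0.129, 0.0, -0.992]]
wrist_force: [-2.0, -0.5, -10.9]
width: 0.258
finger_force: 28.0
```

```bash
python3 feel.py 3m
```

```text
3m t 22.07 tilt -7.4 rad 0.0456 F [-2.36 -1.87 10.67] M [-0.05  -0.904  0.188] T -0.338 q [ 52.  27. -61. 115.  21.  51. -32.]
```

Emit:
move_arm:
  targets:
    - [[-0.1075, 0, 0.0027, 0, 0.625, 0, 0], [-0.1075, 0, 0.0027, 0, 0.625, 0, 0]]

```text
time_s: 22.23
position: [0.4923, 0.0024, 0.1639]
orientation: [[0.205, 0.978, 0.048], [0.952, -0.211, 0.222], [0.227, 0.0, -0.974]]
wrist_force: [-0.6, 0.5, -10.0]
width: 0.258
finger_force: 28.0
```

```bash
python3 feel.py 3m
```

```text
3m t 22.23 tilt -13.1 rad 0.0458 F [-1.91 -0.7   9.82] M [-0.055 -1.043  0.155] T -0.585 q [ 58.  29. -64. 116.  17.  49. -26.]
```

Emit:
move_arm:
  targets:
    - [[-0.1075, 0, 0.0027, 0, 0.625, 0, 0], [-0.1075, 0, 0.0027, 0, 0.625, 0, 0]]

```text
time_s: 22.4
position: [0.4914, -0.0015, 0.1628]
orientation: [[0.199, 0.978, 0.068], [0.925, -0.211, 0.316], [0.323, 0.0, -0.946]]
wrist_force: [-1.3, 0.8, -8.0]
width: 0.259
finger_force: 28.0
```

```bash
python3 feel.py 3m
```

```text
3m t 22.4 tilt -18.9 rad 0.046 F [-2.11 -1.46  7.75] M [ 0.057 -1.231  0.148] T -0.724 q [ 64.  32. -67. 116.  15.  47. -20.]
```

Emit:
move_arm:
  targets:
    - [[-0.1075, 0, 0.0027, 0, 0.625, 0, 0], [-0.1075, 0, 0.0027, 0, 0.625, 0, 0]]

```text
time_s: 22.57
position: [0.4906, -0.0054, 0.1612]
orientation: [[0.191, 0.978, 0.088], [0.889, -0.211, 0.407], [0.416, 0.0, -0.909]]
wrist_force: [-2.6, 0.6, -5.0]
width: 0.259
finger_force: 28.0
```

```bash
python3 feel.py 3m; python3 ang.py
```

```text
3m t 22.57 tilt -24.6 rad 0.0462 F [-2.05 -2.67  4.52] M [ 0.285 -1.217  0.172] T -0.726 q [ 69.  36. -69. 116.  12.  47. -15.]
scene phase 19 0.42 [(19, (np.float64(0.43), np.float64(0.31))), (79, (np.float64(0.42), np.float64(0.31))), (139, (np.float64(0.42), np.float64(0.3))), (199, None), (259, (np.float64(0.34), np.float64(0.3))), (319, None)]
side phase 16 0.42 [(16, (np.float64(0.46), np.float64(0.25))), (76, (np.float64(0.46), np.float64(0.25))), (136, (np.float64(0.47), np.float64(0.24))), (196, None), (256, (np.float64(0.52), np.float64(0.24))), (316, (np.float64(0.53), np.float64(0.2)))]
```

```bash
echo '{"1ms":-7.5,"1m":-7.5,"1ps":-7.5,"2m":-76.2,"3m":-138.4}' > off.json; python3 fit.py
```

```text
hub off (u,z) mm [-2.23396504  1.19033524] d mm [ 1.01233363 41.00041597  2.90826028 43.48102542 -0.79097119 44.01431468] res 0.45573259419843387
L,b1,b0,ws,wc [ 0.215  1.24  -0.015 -0.1   -0.04 ] +- [0.011 0.052 0.028 0.042 0.03 ] rms 0.091
1ps 35 -0.148; 1ps 39 -0.042; 1ms 30 0.115; 1ms 25 -0.091; 1ms 21 0.118; 1m 12 -0.0; 1m 3 -0.036; 1m -5 0.028; 1m -14 -0.05; 1m -22 -0.027; free -22 0.109; free -4 0.08; free 14 -0.054; free 37 -0.011; 2m 35 -0.145; 2m 26 0.119; 2m 17 0.061; 2m 7 -0.035; 2m -2 0.067; 2m -11 -0.016; 2m -20 -0.129; free -20 0.087; free 12 0.032; free 44 -0.003; 3m 33 0.211; 3m 27 -0.184; 3m 21 0.113; 3m 15 -0.068; 3m 10 0.095; 3m 4 -0.099; 3m -2 0.024; 3m -7 0.041; 3m -13 -0.086; 3m -19 -0.097; 3m -25 0.02; 
W 0.10757089315573343 beta 22.019563081213754 sd 20.0381409278991
```

Emit:
move_arm:
  targets:
    - [[0, 0, 0, 0, 0, 0, 0.55], [0, 0, 0, 0, 0, 0, 0.55], [0, 0, 0, 0, 0, 0, 0.55], [0, 0, 0, 0, 0, 0, 0.55]]

```text
time_s: 23.0
position: [0.4922, -0.0036, 0.162]
orientation: [[0.19, 0.978, 0.089], [0.889, -0.21, 0.407], [0.416, 0.002, -0.909]]
wrist_force: [-0.2, 0.1, 0.9]
width: 0.502
finger_force: 0.0
```

```bash
python3 feel.py free; python3 ang.py
```

```text
free t 23.0 tilt -24.6 rad 0.0461 F [ 0.44 -0.22 -0.74] M [-0.14  -0.436 -0.054] T -0.542 q [ 69.  36. -69. 116.  12.  47. -15.]
scene phase 16 0.45 [(16, (np.float64(0.35), np.float64(0.32))), (76, (np.float64(0.37), np.float64(0.32))), (136, (np.float64(0.47), np.float64(0.29))), (196, None), (256, (np.float64(0.48), np.float64(0.28))), (316, None)]
side phase 16 0.42 [(16, (np.float64(0.46), np.float64(0.24))), (76, (np.float64(0.45), np.float64(0.25))), (136, (np.float64(0.49), np.float64(0.24))), (196, None), (256, (np.float64(0.53), np.float64(0.22))), (316, None)]
```

Emit:
move_arm:
  targets:
    - [[0.172, 0, 0.007, 0, -1, 0, 0.55], [0.172, 0, 0.007, 0, -1, 0, 0.55], [0.172, 0, 0.007, 0, -1, 0, 0.55], [0.172, 0, 0.007, 0, -1, 0, 0.55], [0.172, 0, 0.007, 0, -1, 0, 0.55], [0.172, 0, 0.007, 0, -1, 0, 0.55], [0.172, 0, 0.007, 0, -1, 0, 0.55], [0.172, 0, 0.007, 0, -1, 0, 0.55], [0, 0, 0, 0, 0, 0, 0.55], [0, 0, 0, 0, 0, 0, 0.55]]

```text
time_s: 23.93
position: [0.4973, 0.0254, 0.1646]
orientation: [[0.2, 0.979, -0.042], [0.958, -0.205, -0.202], [-0.207, -0.0, -0.978]]
wrist_force: [-0.6, -0.1, 0.0]
width: 0.551
finger_force: 0.0
```

```bash
python3 feel.py free
```

```text
free t 23.93 tilt 11.9 rad 0.0458 F [-0.23 -0.61  0.01] M [-0.067  0.209  0.04 ] T 0.264 q [ 27.  27. -51. 110.  35.  64. -53.]
```

Emit:
move_arm:
  targets:
    - [[0.172, 0, 0.007, 0, -1, 0, 0.55], [0.172, 0, 0.007, 0, -1, 0, 0.55], [0.172, 0, 0.007, 0, -1, 0, 0.55], [0.172, 0, 0.007, 0, -1, 0, 0.55], [0.172, 0, 0.007, 0, -1, 0, 0.55], [0.172, 0, 0.007, 0, -1, 0, 0.55], [0.172, 0, 0.007, 0, -1, 0, 0.55], [0, 0, 0, 0, 0, 0, 0.4], [0, 0, 0, 0, 0, 0, 0.4]]

```text
time_s: 24.68
position: [0.501, 0.0423, 0.1519]
orientation: [[0.149, 0.977, -0.149], [0.703, -0.211, -0.679], [-0.695, -0.004, -0.719]]
wrist_force: [-0.1, -0.1, -0.4]
width: 0.449
finger_force: 0.0
```

```bash
python3 feel.py free
python3 - <<'E'
from h import *
s=read_state();R=np.array(s['orientation']);c=np.array(s['position'])+.043*R[:,2]
print('centre',c,'shift in tool shares',(R.T@(np.array([.4945,.0130,.1209])-c)/.02).round(3), 'yaw y axis',R[:,1])
E
```

```text
free t 24.68 tilt 44.0 rad 0.0424 F [ 0.22 -0.04  0.34] M [-0.069  0.81   0.075] T 0.756 q [ -2.  43. -39.  99.  49.  92. -73.]
centre [0.49458571 0.01315668 0.12098338] shift in tool shares [-0.003 -0.003  0.009] yaw y axis [ 0.97741999 -0.21127239 -0.00376004]
```

```bash
python3 - <<'E'
s=open('fit.py').read()
s=s.replace("rows[-1][0]=r['F'][0];","")
open('fit.py','w').write(s)
f=open('feel.py').read(); i=f.index("print(sys"); f=f[:i]+"if len(sys.argv)>2: "+f[i:]
open('feel.py','w').write(f)
E
echo '{"1ms":-7.5,"1m":-7.5,"1ps":-7.5,"2m":-76.2,"3m":-139}' > off.json; python3 fit.py | tail -1
```

```text
W 0.11675416588605018 beta 17.63940144408717 sd 16.270402349043028
```

Emit:
move_arm:
  targets:
    - [[0, 0, 0, 0, 0, 0, 0.3], [0, 0, 0, 0, 0, 0, 0], [0, 0, 0, 0, 0, 0, 0], [0, 0, 0, 0, 0, 0, 0], [0, 0, 0, 0, 0, 0, 0], [0, 0, 0, 0, 0, 0, 0]]

```text
time_s: 25.18
position: [0.5011, 0.0414, 0.1542]
orientation: [[0.152, 0.977, -0.148], [0.7, -0.212, -0.682], [-0.698, -0.0, -0.716]]
wrist_force: [-3.6, -4.0, 2.1]
width: 0.257
finger_force: 28.0
```

Emit:
move_arm:
  targets:
    - [[-0.086, 0, 0.002, 0, 0.5, 0, 0], [-0.086, 0, 0.002, 0, 0.5, 0, 0], [-0.086, 0, 0.002, 0, 0.5, 0, 0], [-0.086, 0, 0.002, 0, 0.5, 0, 0]]

```text
time_s: 25.52
position: [0.5001, 0.0373, 0.1574]
orientation: [[0.172, 0.978, -0.121], [0.802, -0.211, -0.559], [-0.572, -0.0, -0.82]]
wrist_force: [-3.4, -2.6, -3.9]
width: 0.258
finger_force: 28.0
```

```bash
python3 feel.py 4m v
```

```text
4m t 25.52 tilt 34.9 rad 0.0438 F [-0.44 -2.74  5.11] M [0.473 0.343 0.212] T 0.448 q [  5.  37. -42. 103.  46.  84. -69.]
```

Emit:
move_arm:
  targets:
    - [[-0.086, 0, 0.002, 0, 0.5, 0, 0], [-0.086, 0, 0.002, 0, 0.5, 0, 0]]

```text
time_s: 25.68
position: [0.4995, 0.0343, 0.1592]
orientation: [[0.182, 0.978, -0.107], [0.844, -0.211, -0.493], [-0.505, -0.0, -0.863]]
wrist_force: [-2.8, -2.2, -4.0]
width: 0.256
finger_force: 28.0
```

```bash
python3 feel.py 4m
```

Emit:
move_arm:
  targets:
    - [[-0.086, 0, 0.002, 0, 0.5, 0, 0], [-0.086, 0, 0.002, 0, 0.5, 0, 0]]

```text
time_s: 25.85
position: [0.4988, 0.0312, 0.1609]
orientation: [[0.19, 0.978, -0.092], [0.881, -0.211, -0.424], [-0.434, -0.0, -0.901]]
wrist_force: [-2.2, -2.7, -4.6]
width: 0.26
finger_force: 28.0
```

```bash
python3 feel.py 4m
```

Emit:
move_arm:
  targets:
    - [[-0.086, 0, 0.002, 0, 0.5, 0, 0], [-0.086, 0, 0.002, 0, 0.5, 0, 0]]

```text
time_s: 26.02
position: [0.4981, 0.0281, 0.1622]
orientation: [[0.196, 0.978, -0.076], [0.912, -0.211, -0.353], [-0.361, -0.0, -0.933]]
wrist_force: [-1.8, -2.0, -4.4]
width: 0.262
finger_force: 28.0
```

```bash
python3 feel.py 4m
```

Emit:
move_arm:
  targets:
    - [[-0.086, 0, 0.002, 0, 0.5, 0, 0], [-0.086, 0, 0.002, 0, 0.5, 0, 0]]

```text
time_s: 26.18
position: [0.4974, 0.025, 0.1634]
orientation: [[0.202, 0.978, -0.06], [0.937, -0.21, -0.279], [-0.285, -0.0, -0.958]]
wrist_force: [-1.6, -1.2, -5.6]
width: 0.259
finger_force: 28.0
```

```bash
python3 feel.py 4m
```

Emit:
move_arm:
  targets:
    - [[-0.086, 0, 0.002, 0, 0.5, 0, 0], [-0.086, 0, 0.002, 0, 0.5, 0, 0]]

```text
time_s: 26.35
position: [0.4967, 0.0217, 0.1642]
orientation: [[0.206, 0.978, -0.044], [0.956, -0.21, -0.203], [-0.208, -0.0, -0.978]]
wrist_force: [-1.9, -1.5, -4.3]
width: 0.256
finger_force: 28.0
```

```bash
python3 feel.py 4m
```

Emit:
move_arm:
  targets:
    - [[-0.086, 0, 0.002, 0, 0.5, 0, 0], [-0.086, 0, 0.002, 0, 0.5, 0, 0]]

```text
time_s: 26.52
position: [0.4959, 0.0185, 0.1648]
orientation: [[0.208, 0.978, -0.027], [0.969, -0.21, -0.126], [-0.129, -0.0, -0.992]]
wrist_force: [-1.7, -0.1, -6.0]
width: 0.261
finger_force: 28.0
```

```bash
python3 feel.py 4m v
```

```text
4m t 26.52 tilt 7.4 rad 0.0449 F [ 0.37 -1.65  5.98] M [ 0.313 -0.227  0.221] T -0.315 q [ 33.  26. -53. 112.  31.  60. -48.]
```

Emit:
move_arm:
  targets:
    - [[-0.086, 0, 0.002, 0, 0.5, 0, 0], [-0.086, 0, 0.002, 0, 0.5, 0, 0]]

```text
time_s: 26.68
position: [0.4952, 0.0152, 0.1651]
orientation: [[0.21, 0.978, -0.01], [0.977, -0.21, -0.048], [-0.049, 0.0, -0.999]]
wrist_force: [-2.4, 0.1, -5.1]
width: 0.262
finger_force: 28.0
```

```bash
python3 feel.py 4m
```

Emit:
move_arm:
  targets:
    - [[-0.086, 0, 0.002, 0, 0.5, 0, 0], [-0.086, 0, 0.002, 0, 0.5, 0, 0]]

```text
time_s: 26.85
position: [0.4945, 0.012, 0.1651]
orientation: [[0.21, 0.978, 0.007], [0.977, -0.21, 0.03], [0.031, 0.0, -1.0]]
wrist_force: [-1.6, 1.4, -4.6]
width: 0.258
finger_force: 28.0
```

```bash
python3 feel.py 4m
```

Emit:
move_arm:
  targets:
    - [[-0.086, 0, 0.002, 0, 0.5, 0, 0], [-0.086, 0, 0.002, 0, 0.5, 0, 0]]

```text
time_s: 27.02
position: [0.4938, 0.0089, 0.165]
orientation: [[0.208, 0.978, 0.023], [0.972, -0.21, 0.108], [0.11, 0.0, -0.994]]
wrist_force: [-2.2, 0.6, -5.0]
width: 0.262
finger_force: 28.0
```

```bash
python3 feel.py 4m
```

Emit:
move_arm:
  targets:
    - [[-0.086, 0, 0.002, 0, 0.5, 0, 0], [-0.086, 0, 0.002, 0, 0.5, 0, 0]]

```text
time_s: 27.18
position: [0.4931, 0.0057, 0.1646]
orientation: [[0.206, 0.978, 0.04], [0.96, -0.209, 0.185], [0.19, 0.0, -0.982]]
wrist_force: [-2.3, 1.4, -3.6]
width: 0.26
finger_force: 28.0
```

```bash
python3 feel.py 4m
```

Emit:
move_arm:
  targets:
    - [[-0.086, 0, 0.002, 0, 0.5, 0, 0], [-0.086, 0, 0.002, 0, 0.5, 0, 0]]

```text
time_s: 27.35
position: [0.4924, 0.0025, 0.164]
orientation: [[0.202, 0.978, 0.056], [0.942, -0.209, 0.261], [0.267, 0.0, -0.964]]
wrist_force: [-2.3, 1.9, -1.7]
width: 0.258
finger_force: 28.0
```

```bash
python3 feel.py 4m
```

Emit:
move_arm:
  targets:
    - [[-0.086, 0, 0.002, 0, 0.5, 0, 0], [-0.086, 0, 0.002, 0, 0.5, 0, 0]]

```text
time_s: 27.52
position: [0.4917, -0.0006, 0.163]
orientation: [[0.196, 0.978, 0.072], [0.918, -0.209, 0.336], [0.343, 0.0, -0.939]]
wrist_force: [-3.9, 1.6, 0.6]
width: 0.259
finger_force: 28.0
```

```bash
python3 feel.py 4m v
```

```text
4m t 27.52 tilt -20.1 rad 0.0459 F [ 0.92 -4.11 -0.32] M [ 0.642 -0.429  0.207] T -0.651 q [ 65.  32. -67. 116.  13.  47. -18.]
```

Emit:
move_arm:
  targets:
    - [[-0.086, 0, 0.002, 0, 0.5, 0, 0], [-0.086, 0, 0.002, 0, 0.5, 0, 0]]

```text
time_s: 27.68
position: [0.491, -0.0037, 0.1619]
orientation: [[0.19, 0.978, 0.087], [0.889, -0.209, 0.408], [0.417, -0.0, -0.909]]
wrist_force: [-5.3, 1.1, 3.1]
width: 0.26
finger_force: 28.0
```

```bash
python3 feel.py 4m v; python3 ang.py
```

```text
4m t 27.68 tilt -24.7 rad 0.046 F [ 1.3  -5.38 -2.81] M [ 0.902 -0.385  0.155] T -0.696 q [ 69.  35. -68. 116.  11.  46. -14.]
scene phase 12 0.4 [(12, (np.float64(0.36), np.float64(0.31))), (72, (np.float64(0.37), np.float64(0.31))), (132, (np.float64(1.33), np.float64(0.04))), (192, None), (252, (np.float64(0.41), np.float64(0.28))), (312, (np.float64(0.41), np.float64(0.22)))]
side phase 11 0.37 [(11, (np.float64(0.47), np.float64(0.24))), (71, (np.float64(0.46), np.float64(0.24))), (131, (np.float64(1.22), np.float64(0.02))), (191, None), (251, (np.float64(0.5), np.float64(0.23))), (311, (np.float64(0.46), np.float64(0.25)))]
```

```bash
echo '{"1ms":-7.5,"1m":-7.5,"1ps":-7.5,"2m":-76.2,"3m":-139,"4m":155.7}' > off.json; python3 fit.py
```

```text
hub off (u,z) mm [-2.20196913  1.89177233] d mm [ 1.05545882 40.33282999  2.96497311 42.81649615 -0.77457031 43.34680791
  0.51171359 43.31682495] res 0.7369568889866694
L,b1,b0,ws,wc [ 0.21   1.194 -0.039 -0.118 -0.007] +- [0.011 0.045 0.02  0.033 0.023] rms 0.102
1ps 35 -0.147; 1ps 39 -0.037; 1ms 30 0.137; 1ms 25 -0.069; 1ms 21 0.129; 1m 12 0.002; 1m 3 -0.048; 1m -5 0.001; 1m -14 -0.09; 1m -22 -0.078; free -22 0.079; free -4 0.012; free 14 -0.026; free 37 0.028; 2m 35 -0.14; 2m 26 0.108; 2m 17 0.043; 2m 7 -0.057; 2m -2 0.043; 2m -11 -0.033; 2m -20 -0.129; free -20 0.016; free 12 0.013; free 44 0.064; 3m 33 0.241; 3m 27 -0.145; 3m 21 0.144; 3m 15 -0.035; 3m 10 0.122; 3m 4 -0.07; 3m -2 0.047; 3m -7 0.064; 3m -13 -0.062; 3m -19 -0.075; 3m -25 0.041; free -25 0.1; free 12 0.002; free 44 0.02; 4m 35 0.02; 4m 30 -0.026; 4m 26 0.045; 4m 21 -0.065; 4m 17 -0.236; 4m 12 0.111; 4m 7 -0.17; 4m 3 0.025; 4m -2 -0.3; 4m -6 0.094; 4m -11 0.063; 4m -16 -0.028; 4m -20 0.104; 4m -25 0.15; 
W 0.11834671486460394 beta 3.4200224900691634 sd 11.042613541341371
```

Emit:
move_arm:
  targets:
    - [[0, 0, 0, 0, 0, 0, 0.55], [0, 0, 0, 0, 0, 0, 0.55], [0, 0, 0, 0, 0, 0, 0.55], [0, 0, 0, 0, 0, 0, 0.55]]

```text
time_s: 28.12
position: [0.4921, -0.0039, 0.1617]
orientation: [[0.19, 0.978, 0.089], [0.889, -0.21, 0.407], [0.416, 0.002, -0.909]]
wrist_force: [0.7, -0.7, 0.8]
width: 0.5
finger_force: 0.0
```

```bash
python3 feel.py free; python3 ang.py
```

```text
scene phase 10 0.42 [(10, (np.float64(0.31), np.float64(0.33))), (70, (np.float64(0.35), np.float64(0.32))), (130, (np.float64(1.29), np.float64(0.04))), (190, None), (250, (np.float64(0.49), np.float64(0.27))), (310, None)]
side phase 11 0.37 [(11, (np.float64(0.44), np.float64(0.25))), (71, (np.float64(0.45), np.float64(0.26))), (131, (np.float64(1.22), np.float64(0.02))), (191, None), (251, (np.float64(0.51), np.float64(0.24))), (311, None)]
```

Emit:
move_arm:
  targets:
    - [[0.172, 0, 0.007, 0, -1, 0, 0.55], [0.172, 0, 0.007, 0, -1, 0, 0.55], [0.172, 0, 0.007, 0, -1, 0, 0.55], [0.172, 0, 0.007, 0, -1, 0, 0.55], [0.172, 0, 0.007, 0, -1, 0, 0.55], [0.172, 0, 0.007, 0, -1, 0, 0.55], [0.172, 0, 0.007, 0, -1, 0, 0.55], [0.172, 0, 0.007, 0, -1, 0, 0.55], [0, 0, 0, 0, 0, 0, 0.55], [0, 0, 0, 0, 0, 0, 0.55]]

```text
time_s: 29.05
position: [0.4973, 0.0253, 0.1643]
orientation: [[0.2, 0.979, -0.043], [0.958, -0.205, -0.202], [-0.207, -0.0, -0.978]]
wrist_force: [-0.1, 0.2, -0.7]
width: 0.553
finger_force: 0.0
```

```bash
python3 feel.py free
```

Emit:
move_arm:
  targets:
    - [[0.172, 0, 0.007, 0, -1, 0, 0.55], [0.172, 0, 0.007, 0, -1, 0, 0.55], [0.172, 0, 0.007, 0, -1, 0, 0.55], [0.172, 0, 0.007, 0, -1, 0, 0.55], [0.172, 0, 0.007, 0, -1, 0, 0.55], [0.172, 0, 0.007, 0, -1, 0, 0.55], [0.172, 0, 0.007, 0, -1, 0, 0.55], [0, 0, 0, 0, 0, 0, 0.4], [0, 0, 0, 0, 0, 0, 0.4]]

```text
time_s: 29.8
position: [0.501, 0.0423, 0.1517]
orientation: [[0.149, 0.977, -0.15], [0.703, -0.211, -0.679], [-0.695, -0.004, -0.719]]
wrist_force: [-0.4, -0.2, 0.6]
width: 0.452
finger_force: 0.0
```

```bash
python3 feel.py free
python3 - <<'E'
from h import *
s=read_state();R=np.array(s['orientation']);c=np.array(s['position'])+.043*R[:,2]
print('centre',c,'shift in tool shares',(R.T@(np.array([.4945,.0130,.1209])-c)/.02).round(3), 'yaw y axis',R[:,1])
E
```

```text
centre [0.49456138 0.01307499 0.12077348] shift in tool shares [-0.007 -0.002 -0.002] yaw y axis [ 0.97740404 -0.21134514 -0.00381771]
```

Emit:
move_arm:
  targets:
    - [[0, 0, 0, 0, 0, 0, 0.3], [0, 0, 0, 0, 0, 0, 0], [0, 0, 0, 0, 0, 0, 0], [0, 0, 0, 0, 0, 0, 0], [0, 0, 0, 0, 0, 0, 0], [0, 0, 0, 0, 0, 0, 0]]

```text
time_s: 30.3
position: [0.5011, 0.0415, 0.1539]
orientation: [[0.152, 0.977, -0.148], [0.7, -0.212, -0.682], [-0.698, -0.0, -0.717]]
wrist_force: [-3.9, -2.0, 2.2]
width: 0.262
finger_force: 28.0
```

Emit:
move_arm:
  targets:
    - [[-0.086, 0, 0.002, 0, 0.5, 0, 0], [-0.086, 0, 0.002, 0, 0.5, 0, 0], [-0.086, 0, 0.002, 0, 0.5, 0, 0], [-0.086, 0, 0.002, 0, 0.5, 0, 0]]

```text
time_s: 30.63
position: [0.5003, 0.038, 0.1567]
orientation: [[0.172, 0.978, -0.12], [0.803, -0.21, -0.558], [-0.571, -0.001, -0.821]]
wrist_force: [-2.3, -1.7, -6.3]
width: 0.256
finger_force: 28.0
```

```bash
python3 feel.py 5m v
```

```text
5m t 30.63 tilt 34.8 rad 0.0437 F [ 1.78 -1.92  6.42] M [0.319 0.925 0.261] T 0.497 q [  4.  37. -41. 103.  46.  84. -69.]
```

Emit:
move_arm:
  targets:
    - [[-0.086, 0, 0.002, 0, 0.5, 0, 0], [-0.086, 0, 0.002, 0, 0.5, 0, 0]]

```text
time_s: 30.8
position: [0.4997, 0.0352, 0.1587]
orientation: [[0.181, 0.978, -0.106], [0.845, -0.21, -0.492], [-0.503, -0.0, -0.864]]
wrist_force: [-1.4, -0.9, -7.2]
width: 0.258
finger_force: 28.0
```

```bash
python3 feel.py 5m
```

Emit:
move_arm:
  targets:
    - [[-0.086, 0, 0.002, 0, 0.5, 0, 0], [-0.086, 0, 0.002, 0, 0.5, 0, 0]]

```text
time_s: 30.97
position: [0.499, 0.0321, 0.1603]
orientation: [[0.189, 0.978, -0.091], [0.882, -0.21, -0.423], [-0.433, -0.0, -0.902]]
wrist_force: [-1.9, -1.0, -7.0]
width: 0.261
finger_force: 28.0
```

```bash
python3 feel.py 5m
```

Emit:
move_arm:
  targets:
    - [[-0.086, 0, 0.002, 0, 0.5, 0, 0], [-0.086, 0, 0.002, 0, 0.5, 0, 0]]

```text
time_s: 31.13
position: [0.4983, 0.029, 0.1618]
orientation: [[0.196, 0.978, -0.076], [0.912, -0.21, -0.351], [-0.359, -0.0, -0.933]]
wrist_force: [-1.7, 0.3, -6.4]
width: 0.257
finger_force: 28.0
```

```bash
python3 feel.py 5m
```

Emit:
move_arm:
  targets:
    - [[-0.086, 0, 0.002, 0, 0.5, 0, 0], [-0.086, 0, 0.002, 0, 0.5, 0, 0]]

```text
time_s: 31.3
position: [0.4976, 0.0259, 0.1629]
orientation: [[0.201, 0.978, -0.06], [0.938, -0.21, -0.277], [-0.284, -0.0, -0.959]]
wrist_force: [-0.8, 1.4, -6.6]
width: 0.261
finger_force: 28.0
```

```bash
python3 feel.py 5m
```

Emit:
move_arm:
  targets:
    - [[-0.086, 0, 0.002, 0, 0.5, 0, 0], [-0.086, 0, 0.002, 0, 0.5, 0, 0]]

```text
time_s: 31.47
position: [0.4968, 0.0227, 0.1638]
orientation: [[0.205, 0.978, -0.043], [0.957, -0.21, -0.202], [-0.206, -0.0, -0.978]]
wrist_force: [-1.6, -0.1, -6.4]
width: 0.262
finger_force: 28.0
```

```bash
python3 feel.py 5m
```

Emit:
move_arm:
  targets:
    - [[-0.086, 0, 0.002, 0, 0.5, 0, 0], [-0.086, 0, 0.002, 0, 0.5, 0, 0]]

```text
time_s: 31.63
position: [0.4962, 0.0194, 0.1645]
orientation: [[0.208, 0.978, -0.026], [0.97, -0.21, -0.125], [-0.128, 0.0, -0.992]]
wrist_force: [-1.7, 1.0, -6.7]
width: 0.26
finger_force: 28.0
```

```bash
python3 feel.py 5m v
```

```text
5m t 31.63 tilt 7.3 rad 0.0447 F [ 1.49 -1.89  6.56] M [0.24  0.228 0.265] T -0.13 q [ 32.  26. -52. 112.  31.  60. -48.]
```

Emit:
move_arm:
  targets:
    - [[-0.086, 0, 0.002, 0, 0.5, 0, 0], [-0.086, 0, 0.002, 0, 0.5, 0, 0]]

```text
time_s: 31.8
position: [0.4954, 0.0161, 0.1649]
orientation: [[0.209, 0.978, -0.01], [0.977, -0.21, -0.047], [-0.048, 0.0, -0.999]]
wrist_force: [-0.2, 2.1, -6.5]
width: 0.258
finger_force: 28.0
```

```bash
python3 feel.py 5m
```

Emit:
move_arm:
  targets:
    - [[-0.086, 0, 0.002, 0, 0.5, 0, 0], [-0.086, 0, 0.002, 0, 0.5, 0, 0]]

```text
time_s: 31.97
position: [0.4947, 0.0129, 0.165]
orientation: [[0.209, 0.978, 0.007], [0.977, -0.209, 0.031], [0.032, 0.0, -0.999]]
wrist_force: [-0.6, 1.7, -6.1]
width: 0.256
finger_force: 28.0
```

```bash
python3 feel.py 5m
```

Emit:
move_arm:
  targets:
    - [[-0.086, 0, 0.002, 0, 0.5, 0, 0], [-0.086, 0, 0.002, 0, 0.5, 0, 0]]

```text
time_s: 32.13
position: [0.494, 0.0097, 0.165]
orientation: [[0.208, 0.978, 0.024], [0.972, -0.209, 0.109], [0.112, 0.001, -0.994]]
wrist_force: [-0.4, 3.0, -6.6]
width: 0.259
finger_force: 28.0
```

```bash
python3 feel.py 5m
```

Emit:
move_arm:
  targets:
    - [[-0.086, 0, 0.002, 0, 0.5, 0, 0], [-0.086, 0, 0.002, 0, 0.5, 0, 0]]

```text
time_s: 32.3
position: [0.4933, 0.0065, 0.1646]
orientation: [[0.205, 0.978, 0.04], [0.96, -0.209, 0.186], [0.191, 0.001, -0.982]]
wrist_force: [-0.6, 3.8, -3.5]
width: 0.259
finger_force: 28.0
```

```bash
python3 feel.py 5m
```

Emit:
move_arm:
  targets:
    - [[-0.086, 0, 0.002, 0, 0.5, 0, 0], [-0.086, 0, 0.002, 0, 0.5, 0, 0]]

```text
time_s: 32.47
position: [0.4925, 0.0033, 0.164]
orientation: [[0.201, 0.978, 0.056], [0.942, -0.209, 0.262], [0.268, 0.001, -0.963]]
wrist_force: [-2.7, 3.8, -2.0]
width: 0.26
finger_force: 28.0
```

```bash
python3 feel.py 5m
```

Emit:
move_arm:
  targets:
    - [[-0.086, 0, 0.002, 0, 0.5, 0, 0], [-0.086, 0, 0.002, 0, 0.5, 0, 0]]

```text
time_s: 32.63
position: [0.4919, 0.0001, 0.1632]
orientation: [[0.196, 0.978, 0.072], [0.918, -0.209, 0.336], [0.344, 0.0, -0.939]]
wrist_force: [-3.8, 2.7, 1.9]
width: 0.262
finger_force: 28.0
```

```bash
python3 feel.py 5m v
```

```text
5m t 32.63 tilt -20.1 rad 0.0458 F [ 2.38 -4.29 -1.14] M [ 0.673 -0.127  0.21 ] T -0.697 q [ 64.  31. -66. 116.  12.  47. -17.]
```

Emit:
move_arm:
  targets:
    - [[-0.086, 0, 0.002, 0, 0.5, 0, 0], [-0.086, 0, 0.002, 0, 0.5, 0, 0]]

```text
time_s: 32.8
position: [0.4911, -0.0032, 0.162]
orientation: [[0.189, 0.978, 0.087], [0.889, -0.209, 0.409], [0.418, 0.0, -0.908]]
wrist_force: [-5.0, 1.5, 4.3]
width: 0.26
finger_force: 28.0
```

```bash
python3 feel.py 5m v; python3 ang.py
```

```text
5m t 32.8 tilt -24.7 rad 0.0459 F [ 2.19 -5.17 -3.75] M [ 0.862 -0.152  0.163] T -0.678 q [ 68.  35. -67. 116.  10.  46. -13.]
scene phase 8 0.39 [(8, (np.float64(0.38), np.float64(0.31))), (68, (np.float64(1.35), np.float64(0.02))), (128, (np.float64(0.43), np.float64(0.3))), (188, None), (248, (np.float64(0.41), np.float64(0.29))), (308, (np.float64(0.34), np.float64(0.28)))]
side phase 7 0.36 [(7, None), (67, (np.float64(1.22), np.float64(0.02))), (127, (np.float64(0.46), np.float64(0.24))), (187, None), (247, (np.float64(0.48), np.float64(0.24))), (307, (np.float64(0.46), np.float64(0.25)))]
```

```bash
echo '{"1ms":-7.5,"1m":-7.5,"1ps":-7.5,"2m":-76.2,"3m":-139,"4m":155.7,"5m":92.2}' > off.json; python3 fit.py|egrep 'hub|L,|W'
cat > fit2.py <<'E'
from h import *
import json
from scipy.optimize import least_squares
L=[json.loads(l) for l in open('log.jsonl')]; OFF=json.load(open('off.json'))
HU,HZ=-.0021,.0009
G=[r for r in L if r['tag'] in OFF]; Fr=[r for r in L if r['tag']=='free']
def run(tags,drag=.24):
    g=[r for r in G if r['tag'] in tags]
    ti=np.radians([r['tilt'] for r in g]);th=ti+np.radians([OFF[r['tag']] for r in g]);sg=np.array([-1 if 'm' in r['tag'] else 1 for r in g])
    F=np.array([r['F'] for r in g]);M=np.array([r['M'][1] for r in g])
    d=[]
    for r in g:
        p=np.array(r['p'])-[.495,.015,.12];R=np.array(r['R']);h=np.array([.2155*HU,.9765*HU,HZ]);v=R.T@(p-h);d.append(v)
    d=np.array(d) # tcp rel hub in tool frame; z = -(radius)
    ft=np.radians([r['tilt'] for r in Fr]);fm=np.array([r['M'][1] for r in Fr])
    def model(x):
        Ls,b1,b0,W,be=x
        T=drag*sg-W*np.sin(th+be)
        pred=b1*np.sin(ti)+b0+T+(Ls-d[:,2])*F[:,0]+d[:,0]*F[:,2]
        return np.r_[(M-pred)/np.hypot(.05,.45*.26),(fm-b1*np.sin(ft)-b0)/.04,(W-.17)/.02]
    best=min((least_squares(model,[.22,1.15,0,.17,b]) for b in (0,2,4)),key=lambda s:s.cost)
    c=np.linalg.inv(best.jac.T@best.jac);print(tags,len(g),'Ls,b1,b0,W,beta',best.x.round(3),'beta',np.degrees(best.x[4]).round(1),'sd',np.degrees(np.sqrt(c[4,4])).round(1),'cost',best.cost.round(1))
    r=best.fun[:len(g)];print({t:(r[[x['tag']==t for x in g]].mean()*.127).round(3) for t in tags})
run(['1m','1ms','1ps','2m','3m','4m','5m'])
run(['1m','1ms','3m','4m','5m'])
run(['3m','4m','5m'])
run(['1m','1ms','1ps','3m','4m','5m'],.2)
E
python3 fit2.py
```

```text
hub off (u,z) mm [-2.17725912  2.08775463] d mm [ 1.0525741  40.14465495  2.96596727 42.62887343 -0.7849474  43.15925467
L,b1,b0,ws,wc [ 0.203  1.189 -0.038 -0.09  -0.01 ] +- [0.011 0.041 0.016 0.033 0.023] rms 0.112
W 0.0908443674489043 beta 6.220757882499815 sd 14.98352706236427
['1m', '1ms', '1ps', '2m', '3m', '4m', '5m'] 56 Ls,b1,b0,W,beta [ 0.218  1.173 -0.017  0.152 -0.002] beta -0.1 sd 9.2 cost 33.1
{'1m': np.float64(-0.063), '1ms': np.float64(0.056), '1ps': np.float64(-0.037), '2m': np.float64(-0.054), '3m': np.float64(0.003), '4m': np.float64(-0.017), '5m': np.float64(0.027)}
['1m', '1ms', '3m', '4m', '5m'] 47 Ls,b1,b0,W,beta [ 0.215  1.171 -0.014  0.155 -0.055] beta -3.2 sd 9.5 cost 29.9
{'1m': np.float64(-0.079), '1ms': np.float64(0.046), '3m': np.float64(-0.002), '4m': np.float64(-0.012), '5m': np.float64(0.033)}
['3m', '4m', '5m'] 39 Ls,b1,b0,W,beta [ 0.092  1.184 -0.01   0.167  3.848] beta 220.5 sd 12.0 cost 21.4
{'3m': np.float64(0.032), '4m': np.float64(-0.005), '5m': np.float64(0.036)}
['1m', '1ms', '1ps', '3m', '4m', '5m'] 49 Ls,b1,b0,W,beta [ 0.216  1.174 -0.023  0.162  6.13 ] beta 351.2 sd 8.7 cost 31.6
{'1m': np.float64(-0.124), '1ms': np.float64(0.001), '1ps': np.float64(-0.016), '3m': np.float64(-0.023), '4m': np.float64(-0.027), '5m': np.float64(0.006)}
```

```bash
python3 - <<'E'
s=open('fit2.py').read()
s=s.replace("def run(","""OFF['1p']=-12;G=[r for r in L if r['tag'] in OFF]
def smooth(g,F,ti):
    F=F.copy();tg=np.array([r['tag'][0:2] if r['tag']!='1p' else 'fast' for r in g])
    for t in set(tg):
        k=tg==t
        if k.sum()>=7:
            for c in (0,2): F[k,c]=np.polyval(np.polyfit(ti[k],F[k,c],3),ti[k])
    return F
def run(""",1)
s=s.replace("def run(tags,drag=.24):","def run(tags,drag=.24,fix=None,q=0):")
s=s.replace("    d=[]\n","    F=smooth(g,F,ti);sig=np.array([.07 if r['tag'] in('3m','4m','5m','2m') else .13 for r in g])\n    d=[]\n",1)
s=s.replace("(M-pred)/np.hypot(.05,.45*.26)","(M-pred)/sig").replace("(W-.17)/.02]","(W-.17)/.02,0 if fix is None else (Ls-fix)/.001]")
i=s.index("    r=best.fun"); j=s.index("run(['1m'",i)
s=s[:j]+"""A=['1p','1m','1ms','1ps','2m','3m','4m','5m']
run(A);run(A[1:]);run(['1p','3m','4m','5m'])
for f in (.21,.22,.23,.24): run(['3m','4m','5m'],fix=f)
for f in (.21,.22,.23,.24): run(A[1:],fix=f)
"""
s=s.replace("mean()*.127","mean()")
open('fit2.py','w').write(s)
E
python3 fit2.py
```

```text
['1p', '1m', '1ms', '1ps', '2m', '3m', '4m', '5m'] 60 Ls,b1,b0,W,beta [ 0.228  1.18  -0.017  0.155 -0.053] beta -3.0 sd 5.8 cost 27.4
{'1p': np.float64(-0.028), '1m': np.float64(-0.354), '1ms': np.float64(0.219), '1ps': np.float64(0.035), '2m': np.float64(-0.488), '3m': np.float64(0.326), '4m': np.float64(-0.154), '5m': np.float64(0.117)}
['1m', '1ms', '1ps', '2m', '3m', '4m', '5m'] 56 Ls,b1,b0,W,beta [ 0.228  1.179 -0.017  0.155 -0.055] beta -3.1 sd 5.9 cost 26.7
{'1m': np.float64(-0.361), '1ms': np.float64(0.218), '1ps': np.float64(0.027), '2m': np.float64(-0.498), '3m': np.float64(0.322), '4m': np.float64(-0.152), '5m': np.float64(0.122)}
['1p', '3m', '4m', '5m'] 43 Ls,b1,b0,W,beta [ 0.232  1.168 -0.007  0.171  6.178] beta 354.0 sd 6.1 cost 18.2
{'1p': np.float64(0.164), '3m': np.float64(0.244), '4m': np.float64(-0.084), '5m': np.float64(0.107)}
['3m', '4m', '5m'] 39 Ls,b1,b0,W,beta [ 0.21   1.17  -0.003  0.147 -0.275] beta -15.8 sd 7.4 cost 20.4
{'3m': np.float64(0.115), '4m': np.float64(0.024), '5m': np.float64(0.339)}
['3m', '4m', '5m'] 39 Ls,b1,b0,W,beta [ 0.22   1.168 -0.005 
[... 1016 characters left out ...]
616), '3m': np.float64(0.263), '4m': np.float64(-0.175), '5m': np.float64(0.217)}
['1m', '1ms', '1ps', '2m', '3m', '4m', '5m'] 56 Ls,b1,b0,W,beta [ 0.23   1.179 -0.016  0.158  6.229] beta 356.9 sd 5.8 cost 26.8
{'1m': np.float64(-0.343), '1ms': np.float64(0.217), '1ps': np.float64(0.124), '2m': np.float64(-0.463), '3m': np.float64(0.34), '4m': np.float64(-0.145), '5m': np.float64(0.093)}
['1m', '1ms', '1ps', '2m', '3m', '4m', '5m'] 56 Ls,b1,b0,W,beta [ 0.24   1.18  -0.014  0.173 -0.052] beta -3.0 sd 5.3 cost 28.2
{'1m': np.float64(-0.268), '1ms': np.float64(0.213), '1ps': np.float64(0.541), '2m': np.float64(-0.312), '3m': np.float64(0.416), '4m': np.float64(-0.114), '5m': np.float64(-0.031)}
```

Estimate: the heavy side is within about 6° of the white dot, so the white dot needs to end near 184°, i.e. at the bottom. I'll turn it back in the + direction, which also checks the estimate with opposite drag.

Emit:
move_arm:
  targets:
    - [[0.086, 0, 0.002, 0, -0.5, 0, 0], [0.086, 0, 0.002, 0, -0.5, 0, 0], [0.086, 0, 0.002, 0, -0.5, 0, 0], [0.086, 0, 0.002, 0, -0.5, 0, 0], [0.086, 0, 0.002, 0, -0.5, 0, 0]]

```text
time_s: 33.32
position: [0.4926, 0.0034, 0.1637]
orientation: [[0.205, 0.978, 0.047], [0.953, -0.211, 0.219], [0.224, -0.0, -0.975]]
wrist_force: [-0.7, 0.3, -8.3]
width: 0.259
finger_force: 28.0
```

```bash
python3 feel.py 6p v
```

```text
6p t 33.32 tilt -13.0 rad 0.0453 F [-1.69 -0.79  8.11] M [ 0.158 -0.672  0.25 ] T -0.266 q [ 56.  27. -62. 116.  15.  48. -24.]
```

Emit:
move_arm:
  targets:
    - [[0.086, 0, 0.002, 0, -0.5, 0, 0], [0.086, 0, 0.002, 0, -0.5, 0, 0], [0.086, 0, 0.002, 0, -0.5, 0, 0]]

```text
time_s: 33.57
position: [0.4937, 0.0085, 0.1646]
orientation: [[0.209, 0.978, 0.022], [0.972, -0.211, 0.104], [0.106, -0.0, -0.994]]
wrist_force: [-0.6, 0.5, -8.4]
width: 0.259
finger_force: 28.0
```

```bash
python3 feel.py 6p
```

Emit:
move_arm:
  targets:
    - [[0.086, 0, 0.002, 0, -0.5, 0, 0], [0.086, 0, 0.002, 0, -0.5, 0, 0], [0.086, 0, 0.002, 0, -0.5, 0, 0]]

```text
time_s: 33.82
position: [0.4948, 0.0137, 0.1647]
orientation: [[0.211, 0.978, -0.003], [0.977, -0.211, -0.013], [-0.013, -0.0, -1.0]]
wrist_force: [-1.3, -0.1, -7.2]
width: 0.258
finger_force: 28.0
```

```bash
python3 feel.py 6p
```

Emit:
move_arm:
  targets:
    - [[0.086, 0, 0.002, 0, -0.5, 0, 0], [0.086, 0, 0.002, 0, -0.5, 0, 0], [0.086, 0, 0.002, 0, -0.5, 0, 0]]

```text
time_s: 34.07
position: [0.496, 0.0188, 0.1643]
orientation: [[0.209, 0.978, -0.028], [0.969, -0.211, -0.129], [-0.132, -0.0, -0.991]]
wrist_force: [-0.9, -0.4, -6.6]
width: 0.258
finger_force: 28.0
```

```bash
python3 feel.py 6p
```

Emit:
move_arm:
  targets:
    - [[0.086, 0, 0.002, 0, -0.5, 0, 0], [0.086, 0, 0.002, 0, -0.5, 0, 0], [0.086, 0, 0.002, 0, -0.5, 0, 0]]

```text
time_s: 34.32
position: [0.4971, 0.0239, 0.1633]
orientation: [[0.204, 0.978, -0.053], [0.947, -0.211, -0.244], [-0.25, -0.0, -0.968]]
wrist_force: [-1.7, -1.6, -6.5]
width: 0.26
finger_force: 28.0
```

```bash
python3 feel.py 6p
```

Emit:
move_arm:
  targets:
    - [[0.086, 0, 0.002, 0, -0.5, 0, 0], [0.086, 0, 0.002, 0, -0.5, 0, 0], [0.086, 0, 0.002, 0, -0.5, 0, 0]]

```text
time_s: 34.57
position: [0.4982, 0.0288, 0.1616]
orientation: [[0.196, 0.978, -0.077], [0.911, -0.211, -0.355], [-0.363, -0.0, -0.932]]
wrist_force: [-2.5, -1.1, -6.0]
width: 0.261
finger_force: 28.0
```

```bash
python3 feel.py 6p
```

Emit:
move_arm:
  targets:
    - [[0.086, 0, 0.002, 0, -0.5, 0, 0], [0.086, 0, 0.002, 0, -0.5, 0, 0], [0.086, 0, 0.002, 0, -0.5, 0, 0]]

```text
time_s: 34.82
position: [0.4993, 0.0335, 0.1594]
orientation: [[0.186, 0.977, -0.1], [0.862, -0.211, -0.461], [-0.472, -0.0, -0.882]]
wrist_force: [-1.5, -1.8, -5.1]
width: 0.261
finger_force: 28.0
```

```bash
python3 feel.py 6p v
```

```text
6p t 34.82 tilt 28.2 rad 0.0437 F [ 0.51 -1.07  5.46] M [0.667 0.944 0.267] T 0.821 q [ 10.  33. -43. 105.  43.  78. -65.]
```

Emit:
move_arm:
  targets:
    - [[0.086, 0, 0.002, 0, -0.5, 0, 0], [0.086, 0, 0.002, 0, -0.5, 0, 0], [0.086, 0, 0.002, 0, -0.5, 0, 0], [0.086, 0, 0.002, 0, -0.5, 0, 0], [0.086, 0, 0.002, 0, -0.5, 0, 0], [0.086, 0, 0.002, 0, -0.5, 0, 0]]

```text
time_s: 35.32
position: [0.5012, 0.0419, 0.1533]
orientation: [[0.157, 0.977, -0.141], [0.728, -0.211, -0.652], [-0.667, -0.0, -0.745]]
wrist_force: [-2.4, -2.0, -4.5]
width: 0.259
finger_force: 28.0
```

```bash
python3 feel.py 6p v; python3 ang.py
```

```text
6p t 35.32 tilt 41.9 rad 0.0432 F [ 1.19 -1.9   5.01] M [0.739 1.238 0.213] T 0.951 q [ -2.  41. -38. 100.  48.  90. -72.]
scene phase 11 0.37 [(11, None), (71, None), (131, None), (191, None), (251, (np.float64(0.53), np.float64(0.28))), (311, (np.float64(0.43), np.float64(0.3)))]
side phase 15 0.36 [(15, None), (75, None), (135, (np.float64(1.21), np.float64(0.02))), (195, None), (255, (np.float64(0.45), np.float64(0.24))), (315, (np.float64(0.47), np.float64(0.24)))]
```

```bash
sed -i 's/"5m":92.2/"5m":92.2,"6p":92.2/' off.json; sed -i "s/'5m'\]/'5m','6p']/g" fit2.py; python3 fit2.py | grep Ls
```

```text
['1p', '1m', '1ms', '1ps', '2m', '3m', '4m', '5m', '6p'] 68 Ls,b1,b0,W,beta [ 0.228  1.183 -0.017  0.153 -0.044] beta -2.5 sd 5.8 cost 28.5
['1m', '1ms', '1ps', '2m', '3m', '4m', '5m', '6p'] 64 Ls,b1,b0,W,beta [ 0.228  1.182 -0.017  0.153 -0.045] beta -2.6 sd 5.9 cost 27.8
['1p', '3m', '4m', '5m', '6p'] 51 Ls,b1,b0,W,beta [ 0.232  1.171 -0.008  0.169  6.187] beta 354.5 sd 6.2 cost 19.5
['3m', '4m', '5m', '6p'] 47 Ls,b1,b0,W,beta [ 0.21   1.174 -0.004  0.146 -0.254] beta -14.5 sd 7.4 cost 22.0
['3m', '4m', '5m', '6p'] 47 Ls,b1,b0,W,beta [ 0.22   1.172 -0.006  0.156 -0.161] beta -9.2 sd 7.1 cost 20.0
['3m', '4m', '5m', '6p'] 47 Ls,b1,b0,W,beta [ 0.23   1.17  -0.008  0.167 -0.091] beta -5.2 sd 6.7 cost 18.8
['3m', '4m', '5m', '6p'] 47 Ls,b1,b0,W,beta [ 0.24   1.168 -0.01   0.178 -0.037] beta -2.1 sd 6.3 cost 18.5
['1m', '1ms', '1ps', '2m', '3m', '4m', '5m', '6p'] 64 Ls,b1,b0,W,beta [ 0.21   1.181 -0.021  0.128 -0.042] beta -2.4 sd 7.1 cost 31.2
['1m', '1ms', '1ps', '2m', '3m', '4m', '5m', '6p'] 64 Ls,b1,b0,W,beta [ 0.22   1.181 -0.019  0.142 -0.044] beta -2.5 sd 6.4 cost 28.5
['1m', '1ms', '1ps', '2m', '3m', '4m', '5m', '6p'] 64 Ls,b1,b0,W,beta [ 0.23   1.182 -0.016  0.157 -0.046] beta -2.6 sd 5.8 cost 27.9
['1m', '1ms', '1ps', '2m', '3m', '4m', '5m', '6p'] 64 Ls,b1,b0,W,beta [ 0.24   1.182 -0.014  0.171 -0.047] beta -2.7 sd 5.3 cost 29.4
```

Emit:
move_arm:
  targets:
    - [[0, 0, 0, 0, 0, 0, 0.55], [0, 0, 0, 0, 0, 0, 0.55], [0, 0, 0, 0, 0, 0, 0.55], [0, 0, 0, 0, 0, 0, 0.55]]

```text
time_s: 35.75
position: [0.5019, 0.0417, 0.1548]
orientation: [[0.158, 0.978, -0.139], [0.729, -0.211, -0.651], [-0.666, 0.002, -0.746]]
wrist_force: [-1.2, -0.5, -0.4]
width: 0.499
finger_force: 0.0
```

Emit:
move_arm:
  targets:
    - [[-0.172, 0, 0.007, 0, 1, 0, 0.55], [-0.172, 0, 0.007, 0, 1, 0, 0.55], [-0.172, 0, 0.007, 0, 1, 0, 0.55], [-0.172, 0, 0.007, 0, 1, 0, 0.55], [-0.172, 0, 0.007, 0, 1, 0, 0.55], [-0.172, 0, 0.007, 0, 1, 0, 0.55], [-0.172, 0, 0.007, 0, 1, 0, 0.55]]

```text
time_s: 36.33
position: [0.4976, 0.0205, 0.1657]
orientation: [[0.208, 0.978, -0.031], [0.964, -0.21, -0.163], [-0.166, 0.004, -0.986]]
wrist_force: [-0.0, -0.1, 0.4]
width: 0.549
finger_force: 0.0
```

Emit:
move_arm:
  targets:
    - [[-0.172, 0, 0.007, 0, 1, 0, 0.55], [-0.172, 0, 0.007, 0, 1, 0, 0.55], [-0.172, 0, 0.007, 0, 1, 0, 0.55], [-0.172, 0, 0.007, 0, 1, 0, 0.55], [-0.172, 0, 0.007, 0, 1, 0, 0.55], [-0.172, 0, 0.007, 0, 1, 0, 0.55], [-0.172, 0, 0.007, 0, 1, 0, 0.55], [0, 0, 0, 0, 0, 0, 0.5], [0, 0, 0, 0, 0, 0, 0.4]]

```text
time_s: 37.08
position: [0.4916, -0.0044, 0.1614]
orientation: [[0.199, 0.977, 0.081], [0.903, -0.215, 0.371], [0.38, -0.001, -0.925]]
wrist_force: [0.1, -0.6, 0.1]
width: 0.469
finger_force: 0.0
```

```bash
python3 feel.py free v; python3 ang.py
python3 - <<'E'
from h import *
s=read_state();R=np.array(s['orientation']);c=np.array(s['position'])+.043*R[:,2]
print('centre',c,'shift in tool shares',(R.T@(np.array([.4945,.0130,.1209])-c)/.02).round(3), 'yaw y axis',R[:,1])
E
```

```text
free t 37.08 tilt -22.3 rad 0.0459 F [-0.48  0.19 -0.35] M [-0.082 -0.402 -0.024] T -0.287 q [ 66.  32. -65. 116.  10.  46. -14.]
scene phase 12 0.43 [(12, (np.float64(0.33), np.float64(0.33))), (72, (np.float64(0.36), np.float64(0.31))), (132, (np.float64(1.29), np.float64(0.04))), (192, None), (252, (np.float64(0.43), np.float64(0.27))), (312, None)]
side phase 13 0.37 [(13, (np.float64(0.46), np.float64(0.24))), (73, (np.float64(0.45), np.float64(0.25))), (133, (np.float64(1.22), np.float64(0.02))), (193, None), (253, (np.float64(0.49), np.float64(0.24))), (313, None)]
centre [0.4954761  0.01426149 0.12247071] shift in tool shares [-0.096 -0.035  0.045] yaw y axis [ 9.77819416e-01 -2.09447586e-01  9.47480385e-04]
```

Emit:
move_arm:
  targets:
    - [[-0.09, -0.035, 0.045, 0, 0, 0, 0.3], [0, 0, 0, 0, 0, 0, 0], [0, 0, 0, 0, 0, 0, 0], [0, 0, 0, 0, 0, 0, 0], [0, 0, 0, 0, 0, 0, 0], [0, 0, 0, 0, 0, 0, 0], [0, 0, 0, 0, 0, 0, 0]]
  grip_force: 30

```text
time_s: 37.77
position: [0.4912, -0.0023, 0.1606]
orientation: [[0.193, 0.978, 0.08], [0.904, -0.209, 0.373], [0.381, 0.001, -0.924]]
wrist_force: [3.3, 4.8, -2.2]
width: 0.257
finger_force: 30.0
```

Emit:
move_arm:
  targets:
    - [[0.086, 0, 0.002, 0, -0.5, 0, 0], [0.086, 0, 0.002, 0, -0.5, 0, 0], [0.086, 0, 0.002, 0, -0.5, 0, 0], [0.086, 0, 0.002, 0, -0.5, 0, 0], [0.086, 0, 0.002, 0, -0.5, 0, 0], [0.086, 0, 0.002, 0, -0.5, 0, 0], [0.086, 0, 0.002, 0, -0.5, 0, 0], [0.086, 0, 0.002, 0, -0.5, 0, 0]]

```text
time_s: 38.43
position: [0.4938, 0.0092, 0.1631]
orientation: [[0.211, 0.977, 0.015], [0.975, -0.211, 0.066], [0.068, 0.0, -0.998]]
wrist_force: [3.3, 1.3, -8.8]
width: 0.258
finger_force: 30.0
```

```bash
python3 feel.py 7p v
```

```text
7p t 38.43 tilt -3.9 rad 0.0435 F [1.34 2.91 8.96] M [-0.563  0.325  0.259] T 0.003 q [ 45.  24. -56. 114.  21.  52. -34.]
```

Emit:
move_arm:
  targets:
    - [[0.086, 0, 0.002, 0, -0.5, 0, 0], [0.086, 0, 0.002, 0, -0.5, 0, 0], [0.086, 0, 0.002, 0, -0.5, 0, 0], [0.086, 0, 0.002, 0, -0.5, 0, 0], [0.086, 0, 0.002, 0, -0.5, 0, 0], [0.086, 0, 0.002, 0, -0.5, 0, 0], [0.086, 0, 0.002, 0, -0.5, 0, 0], [0.086, 0, 0.002, 0, -0.5, 0, 0]]

```text
time_s: 39.1
position: [0.4968, 0.0225, 0.162]
orientation: [[0.205, 0.977, -0.052], [0.946, -0.212, -0.244], [-0.25, 0.001, -0.968]]
wrist_force: [0.9, -1.6, -1.8]
width: 0.265
finger_force: 30.0
```

Emit:
move_arm:
  targets:
    - [[0.086, 0, 0.002, 0, -0.5, 0, 0], [0.086, 0, 0.002, 0, -0.5, 0, 0], [0.086, 0, 0.002, 0, -0.5, 0, 0], [0.086, 0, 0.002, 0, -0.5, 0, 0], [0.086, 0, 0.002, 0, -0.5, 0, 0], [0.086, 0, 0.002, 0, -0.5, 0, 0], [0, 0, 0, 0, 0, 0, 0], [0, 0, 0, 0, 0, 0, 0], [0, 0, 0, 0, 0, 0, 0]]

```text
time_s: 39.85
position: [0.499, 0.0323, 0.1582]
orientation: [[0.186, 0.978, -0.098], [0.863, -0.211, -0.459], [-0.469, 0.001, -0.883]]
wrist_force: [3.1, 0.3, -1.7]
width: 0.257
finger_force: 30.0
```

```bash
python3 feel.py end v; python3 ang.py
```

```text
end t 39.85 tilt 28.0 rad 0.0421 F [1.65 2.93 1.1 ] M [-0.359  0.777  0.18 ] T 0.381 q [  9.  33. -43. 105.  42.  77. -65.]
scene phase 5 0.37 [(5, None), (65, None), (125, None), (185, None), (245, (np.float64(0.43), np.float64(0.32))), (305, (np.float64(0.51), np.float64(0.29)))]
side phase 4 0.37 [(4, None), (64, None), (124, (np.float64(0.48), np.float64(0.25))), (184, None), (244, (np.float64(0.46), np.float64(0.25))), (304, (np.float64(0.47), np.float64(0.24)))]
```

```bash
python3 -c "
from station import robot
print(robot.hand_in())"
```

```text
the job is handed in; nothing more can be done
None
```

I turned the wheel until its estimated heavy side pointed straight down and handed the job in with the rim still pinched at 30 N and the wheel at rest; the hand-in returned no verdict. By feel, the heavy side lies within about 6° of the white dot, which was at 184° from the top at the end.

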